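# Charge the tumbler pot with polishing balls

### The arm

A 7-joint arm with a two-finger parallel gripper is mounted at the origin on the work surface. World frame = base frame: x ahead of the robot, y to its left, z up, the work surface at z = 0. Lengths are in mm, angles in rad, forces in N, time in s.
With the tool pointing down it reaches from about 425 to 975 mm from the base axis. Payload 16.7 kg.
Tool frame: the origin (TCP) lies at the very end of the fingers, on their centre line; the grasp point (between the pads) lies 19 mm behind it; x points along the fingers, y is the direction in which the jaws open and shut, and the axes are right-handed (so a half turn about x gives the same grasp; the last joint's range is limited). The gripper opens to 85 mm and grips with 20 to 120 N. Pads are 22 mm wide; open, the fingers measure 114 mm over their backs; the gripper's body (76 mm by 85 mm) begins 54 mm behind the grasp point. The pads swing forward as they close: fully open they stand 13 mm farther back than shut.
Start: joints at [-0.149, 0.426, 0.074, 1.606, -0.034, 1.111, -0.067], TCP at [674.964, -0.019, 231.302] pointing down, gripper open.
Joint ranges: [-2.85, 2.85], [-0.5, 2.14], [-1.23, 1.37], [0.21, 2.46], [-1.02, 4.16], [0.16, 2.05], [-2.73, 2.73]. Speed limits (rad/s): [1.89, 1.89, 2.39, 2.39, 3.01, 3.01, 3.01].

### API

Orientations are given as a rotation vector (axis times angle).
In Python, from bench import sensors, cams, order gives the robot as it stands.
- The arm moves only by the tool send_rows, never from a script. Its argument "deltas" is a list of rows, each a list of 7 numbers: the closure in counts, from 0 (fully open) to 255 (shut), then the shift along the world's x, y, z in m, then the turn, a rotation vector about the world's x, y, z in rad. A call has 1 to 12 rows; each row shifts and turns the pose as measured when the row begins; what a row does not reach is not made up. A row lasts 1/12 s, in which the tool goes at most 41.7 mm and 7.16 degrees, less where a joint would pass 70% of its speed; a pose out of reach is approached as far as the arm can. A call with a gripper value outside its range is refused whole. The fingers move at their own pace and stop on an object; "grip_force" is the grip in N (left out, the last holds). Time passes only in rows, so rows that do not move let the fingers close. It gives the time, the measured TCP pose, the force and the opening at its end, in the units of the state.
- sensors.observe(): the state, without advancing time (a new reading comes with each control period).
- cams.camera(name): name is "scene" or "side" or "wrist"; returns the picture (420x560x3 uint8, blue, green, red); there is no depth.
- cams.camera_model(name): a dict with "K" (3x3 intrinsics, pixels), "R" (3x3) and "t" (3): a world point X has camera coordinates R X + t. Camera axes: x right, y down, z forward; pixel columns grow to the right and rows downward; lengths in mm; the calibration is good to about 2 mm. A picture is of the moment at which its call begins: read the wrist's pose just before it. camera_model takes no time and is no camera call; for the wrist camera it gives the pose at the moment of the call.
- order.finish_job(): hands the job in, once; it reports no verdict.
The state is a dict: "time_s": time; "joint_positions": joint angles; "joint_velocities": joint speeds; "tau": joint torques, N m; "ee_pos": TCP position; "tool_rot": TCP orientation; "force": force on the tool from outside, world axes, zero at the start; "moment": the same for the moment, N m; "opening": finger opening in mm.
Only numpy, scipy, OpenCV 4.12 (cv2) and the standard library are available. Lean on these libraries where they do the work, as an engineer would, in place of code of your own. Each camera call takes 0.05 s, during which the arm holds its last target. There are 200 camera calls.

### The job

Get the steel tumbler pot ready for polishing spectacle frames: lift it off its drive base by its handle and stand it upright, roughly centred, on the round cork mat, and collect every wooden ball from the rack in the aluminium pouring pan while the pan stands on the bench. Then carry the pan over, keeping it level, and bring its open lip down low over the pot's mouth, within 5 cm above the rim, before you tip all the balls in so that none can bounce out. Finally stand the empty pan back upright, roughly centred, on its black rubber pad, and set the charged pot back upright, centred on the round disc of its drive base; leave the lenses, spectacles and other things on the bench alone.

Things in the scene. Friction and masses are not known exactly. Their poses are not given: they have to be found in the camera images.
- pot: open round steel pot, 150 mm outer diameter, 4 mm wall, rim 100 mm high, about 0.3 kg, with one loop handle standing up from the rim on its +x side. Origin: centre of its underside; z up its axis
- pot_handle (a point): centre of the pot handle's grip bar, at (80, 0, 133) mm in the pot's frame. The bar is 12 mm thick along the pot's x, 74 mm long along y and 30 mm high (118 to 148 mm above the underside); its legs stand at y = +-31 mm
- stand: grey drive base of the tumbler, 170 x 170 mm, fixed, with a black disc 144 mm across on top at 68 mm height on which the pot stands at first. Origin: centre of its underside
- mat: round cork mat, 200 mm across, 3 mm thick, fixed to the bench. Origin: centre of its underside
- pan: aluminium pouring pan, 0.25 kg, 120 mm long in x, 92 mm wide in y: a back wall at -x, two side walls, no wall at the +x end (the lip). Its floor rises 13 degrees to the lip when it stands, so balls roll to the back and stay; tipped 45 degrees lip down it empties. Inside 116 x 84 mm, wall tops 55 (back) to 82 mm (front) above its underside. Origin: centre of the underside; z up when it stands
- pan_handle (a point): centre of the grip bar of the loop handle on the pan's back wall, at (-68.5, 0, 95) mm in the pan's frame. The bar is 12 mm thick along the pan's x, 62 mm long along y and 30 mm high (80 to 110 mm above the underside); its legs stand at y = +-25 mm
- pan_lip (a point): middle of the pan's pouring lip (the top edge of its floor at the open end), at (58, 0, 31) mm in the pan's frame
- pan_mid (a point): middle of the pan's inner space, at (0, 0, 36) mm in the pan's frame, 18 mm over its floor
- pad: black rubber pad, 210 x 170 x 3 mm, fixed to the bench, on which the pan stands at first. Origin: centre of its underside
- rack: narrow aluminium rack, fixed, 256 mm long in its x, 30 mm wide in y: two 4 mm strips on edge, 20 mm high and 22 mm apart inside, with low dividers (26 mm high) every 50 mm that make five places for balls, at x = -100, -50, 0, 50 and 100 mm. Origin: centre of its underside
- ball0: beech-wood polishing ball, 36 mm diameter, 20 g; in the rack its centre is 34 mm above the bench. Origin: its centre. Three to five balls are present
- ball1: beech-wood polishing ball, 36 mm diameter, 20 g; in the rack its centre is 34 mm above the bench. Origin: its centre. Three to five balls are present
- ball2: beech-wood polishing ball, 36 mm diameter, 20 g; in the rack its centre is 34 mm above the bench. Origin: its centre. Three to five balls are present
- ball3: beech-wood polishing ball, 36 mm diameter, 20 g; in the rack its centre is 34 mm above the bench. Origin: its centre. Three to five balls are present
- ball4: beech-wood polishing ball, 36 mm diameter, 20 g; in the rack its centre is 34 mm above the bench. Origin: its centre. Three to five balls are present
- lens_a: bystander: greenish round lens, loose on the bench, to be left alone. Origin: on its underside
- lens_b: bystander: black round lens, loose on the bench, to be left alone. Origin: on its underside
- specs_a: bystander: black spectacles, loose on the bench, to be left alone. Origin: on its underside
- specs_b: bystander: amber spectacles, loose on the bench, to be left alone. Origin: on its underside
- case: bystander: black spectacle case, loose on the bench, to be left alone. Origin: on its underside
- driver: bystander: screwdriver, loose on the bench, to be left alone. Origin: on its underside
There are look-alikes about, which are no part of the job. What is shaped like the ball3 but purple is not meant. What is shaped like the pot but red is not meant.

How it is judged (in metres and radians):
On the way, in this order (a step that is already met when the one before it is completed fails the run):
1. the pot stands upright on the cork mat, and all the balls present lie in the upright pan on the bench (horizontal distance between pot and mat below 0.04 m and angle between pot's own z axis and vertical below 0.1 rad and height (world z) of pot below 0.015 m and distance between each of ball0, ball1, ball2, ball3, ball4 and pan_mid below 0.072 m and angle between pan's own z axis and vertical below 0.2 rad and height (world z) of pan below 0.03 m), for 0.2 s.
2. the pan, still level (within 20 degrees) and with all the balls aboard, has its lip over the pot's mouth, at most 50 mm above the rim (horizontal distance between pan_lip and pot below 0.075 m and z of pan_lip in the frame of pot below 0.15 m and distance between each of ball0, ball1, ball2, ball3, ball4 and pan_mid below 0.072 m and angle between pan's own z axis and vertical below 0.35 rad), for 0.2 s.
3. the pan is tipped (over 25 degrees) with its lip there (horizontal distance between pan_lip and pot below 0.075 m and z of pan_lip in the frame of pot below 0.15 m and angle between pan's own z axis and vertical above 0.44 rad), for 0.1 s.
At the end, for the whole second after the job is handed in: All balls present rest in the pot; the pot stands upright on the disc of its drive base, its centre within 30 mm of the base's; the pan stands upright on its pad, its centre within 50 mm of the pad's; nothing moves (horizontal distance between pot and stand below 0.03 m and angle between each of pot, pan's own z axis and vertical below 0.1 rad and height (world z) of pot between 0.055 and 0.08 m and horizontal distance between each of ball0, ball1, ball2, ball3, ball4 and pot below 0.072 m and z of each of ball0, ball1, ball2, ball3, ball4 in the frame of pot below 0.09 m and linear speed of each of ball0, ball1, ball2, ball3, ball4 below 0.05 m/s and horizontal distance between pan and pad below 0.05 m and height (world z) of pan below 0.015 m and linear speed of each of pan, pot below 0.03 m/s); the robot touches nothing.
It fails at once if the pan is tipped more than 25 degrees with a ball aboard while its lip is more than 50 mm above the pot's rim (angle between pan's own z axis and vertical above 0.44 rad and z of pan_lip in the frame of pot above 0.15 m and distance between any of ball0, ball1, ball2, ball3, ball4 and pan_mid below 0.072 m).
It fails at once if a bystander is shifted by more than 30 mm (distance of any of lens_a, lens_b, specs_a, specs_b, case, driver from where it was at the start of the episode above 0.03 m).
Of ball0, ball1, ball2, ball3, ball4 only 3 to 5 are there at a start; the rules pass over those that are not, and their reading is None.
At some moment in a run one of pan may be knocked a few centimetres aside while the robot is not near it.
It also fails if it takes over 210 s, if anything falls off the work surface, if the arm or the gripper's body presses on something with over 40 N, if the wrist force passes 120 N, or if a joint passes its speed limit or range.

## Working session

There is one attempt and no reset: what is moved stays moved. The work goes in short steps, Python scripts to look and compute and a tool call to move; the robot and the scene stay as the last step left them, time stands still between calls to the robot, and variables do not carry over. Pictures are saved under pics/ and viewed, about 12 in all and at most 16, crops included, and the job is handed in when it is done.

Besides the shell and the picture viewer there is one more tool, called by a JSON object that holds its "op" and its "data", one argument or row to a line. send_rows: Moves the arm, as the interface text tells. Its arguments: {"type":"object","properties":{"deltas":{"type":"array"},"grip_force":{"type":"number"}},"required":["deltas"]}

```bash
mkdir -p pics; ls
python3 - <<'E'
from bench import sensors,cams
import cv2,numpy as np
print(sensors.observe())
for n in ("scene","side"):
    cv2.imwrite(f"pics/{n}0.png",cams.camera(n)); m=cams.camera_model(n); print(n,np.round(m["K"],1).tolist(),np.round(m["R"],4).tolist(),np.round(m["t"],1).tolist())
E
```

```text
pics
{'time_s': 0.0, 'joint_positions': array([-0.14945945,  0.42672086,  0.07386175,  1.60661266, -0.0340721 ,
        1.1108355 , -0.06708982]), 'joint_velocities': array([ 0.00015594, -0.00104254,  0.0011184 ,  0.00075011, -0.00128153,
        0.00079046,  0.00075383]), 'tau': array([ 7.16691302e-04, -9.49842310e+01,  3.76242042e+00, -4.63523841e+01,
        1.94300286e-02,  1.01335210e-02,  2.85131875e-06]), 'ee_pos': array([ 6.74578408e+02, -7.28246398e-02,  2.30615892e+02]), 'tool_rot': array([ 1.20853077,  1.21004418, -1.21026842]), 'force': array([-0.17174356,  0.37166189,  0.1637928 ]), 'moment': array([-0.00132022,  0.00199292,  0.03320797]), 'opening': 85.25144139829945}
scene [[390.9, 0.0, 285.3], [0.0, 390.9, 211.7], [0.0, 0.0, 1.0]] [[0.8573, 0.5148, -0.01], [0.3622, -0.6167, -0.6989], [-0.366, 0.5956, -0.7151]] [-440.4, -102.4, 1605.3]
side [[398.6, 0.0, 279.1], [0.0, 398.6, 207.3], [0.0, 0.0, 1.0]] [[0.8117, -0.5838, -0.0167], [-0.4541, -0.6128, -0.6467], [0.3674, 0.5325, -0.7625]] [-419.4, 341.9, 1029.2]
```

View pics/scene0.png

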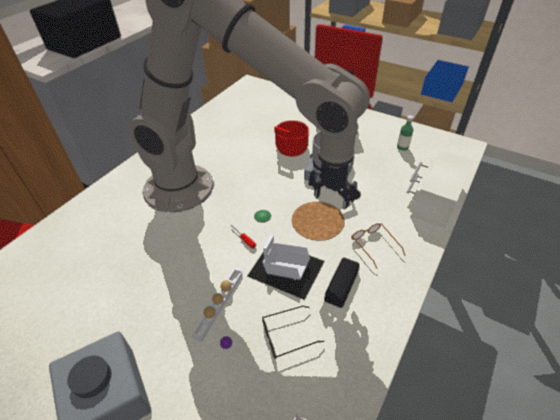

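View pics/side0.png

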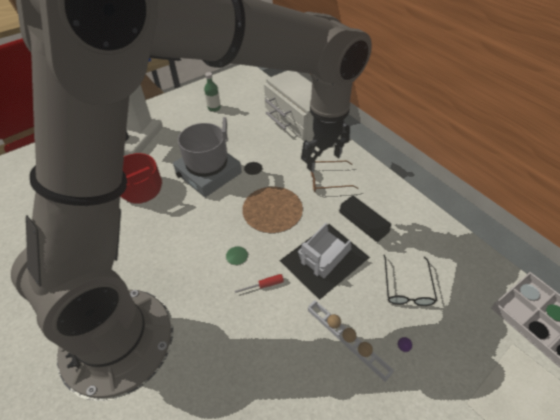

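```bash
cat > h.py <<'E'
import numpy as np,cv2
from bench import sensors,cams
def ray(n,u,v,m=None):
    m=m or cams.camera_model(n); K,R,t=[np.array(m[k]) for k in "KRt"]
    return -R.T@t, R.T@np.linalg.inv(K)@np.array([u,v,1.])
def at_z(n,u,v,z,m=None):
    c,d=ray(n,u,v,m); return np.round((c+d*(z-c[2])/d[2])[:2],1)
def proj(n,P,m=None):
    m=m or cams.camera_model(n); K,R,t=[np.array(m[k]) for k in "KRt"]
    p=(np.atleast_2d(P)@R.T+t)@K.T; return np.round(p[:,:2]/p[:,2:],1)
E
python3 - <<'E'
from h import *
for n,l,z in [("scene",[(318,220)],3),("side",[(273,208)],3),("scene",[(286,271)],3),("scene",[(249,274),(304,297),(324,262),(273,246)],3),("side",[(281,260),(320,295),(369,258),(327,226)],3),
 ("scene",[(226,286),(218,299),(210,312)],34),("side",[(334,321),(349,335),(365,349)],34),("scene",[(236,272),(200,335)],20),("side",[(313,306),(388,373)],20),("side",[(204,136)],170),("side",[(225,126)],200),("scene",[(90,375)],70),
 ("side",[(405,344)],18),("side",[(172,166),(207,193),(243,163)],40)]:
    print(n,z,[at_z(n,*p,z).tolist() for p in l])
c=cv2.imread("pics/side0.png")
a=cv2.resize(c[95:215,140:300],None,fx=4.9,fy=4.9,interpolation=cv2.INTER_CUBIC); cv2.imwrite("pics/c1.png",a)
a=cv2.resize(c[215:385,250:430],None,fx=3.5,fy=3.5,interpolation=cv2.INTER_CUBIC); cv2.imwrite("pics/c2.png",a)
E
```

```text
scene 3 [[582.9, 122.2]]
side 3 [[579.7, 121.6]]
scene 3 [[599.2, -138.0]]
scene 3 [[499.9, -210.7], [699.3, -194.7], [691.1, -40.5], [504.7, -69.3]]
side 3 [[483.1, -56.5], [503.0, -212.3], [696.0, -204.4], [673.5, -40.1]]
scene 34 [[478.3, -301.9], [485.6, -351.9], [492.5, -399.4]]
side 34 [[473.1, -301.5], [479.0, -351.5], [486.7, -400.5]]
scene 20 [[466.7, -235.1], [507.6, -467.3]]
side 20 [[460.9, -232.6], [496.0, -471.7]]
side 170 [[498.4, 385.3]]
side 200 [[562.5, 353.5]]
scene 70 [[359.2, -711.9]]
side 18 [[581.6, -446.7]]
side 40 [[390.1, 461.5], [426.1, 276.4], [596.9, 326.1]]
```

View pics/c1.png

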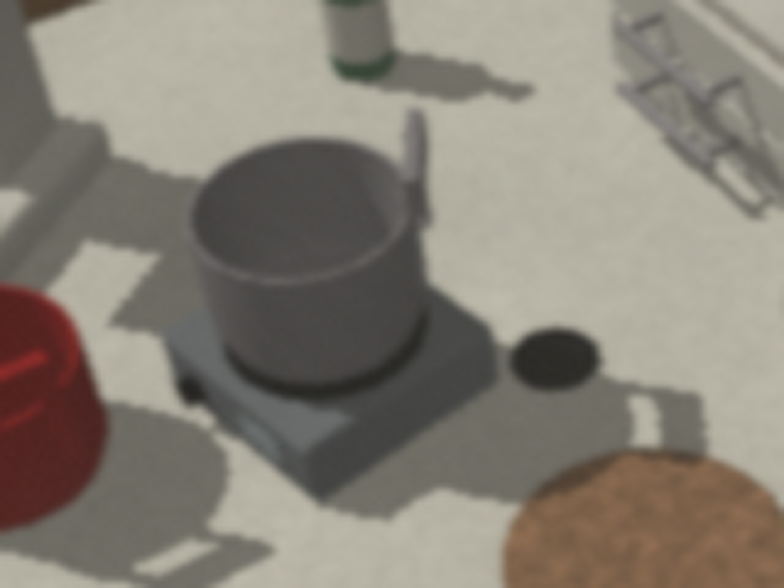

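View pics/c2.png

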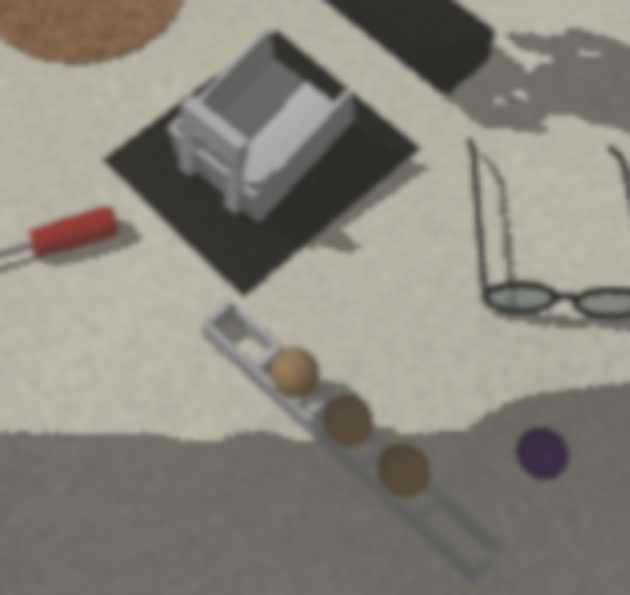

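{"op": "send_rows", "data": {
  "deltas": [
    [0, 0, 0, 0.035, 0, 0, 0],
    [0, 0, 0, 0.035, 0, 0, 0],
    [0, -0.012, 0.037, 0, 0, 0, -0.04],
    [0, -0.012, 0.037, 0, 0, 0, -0.04],
    [0, -0.012, 0.037, 0, 0, 0, -0.04],
    [0, -0.012, 0.037, 0, 0, 0, -0.04],
    [0, -0.012, 0.037, 0, 0, 0, -0.04],
    [0, -0.012, 0.037, 0, 0, 0, -0.04],
    [0, -0.012, 0.037, 0, 0, 0, -0.04],
    [0, -0.012, 0.037, 0, 0, 0, -0.04],
    [0, -0.012, 0.037, 0, 0, 0, -0.04],
    [0, -0.005, 0.02, 0, 0, 0, -0.02]
  ],
  "grip_force": 80
}}

```text
time_s: 1.1
ee_pos: [552.2, 358.1, 299.8]
tool_rot: [1.499, 0.99, -1.514]
force: [-1.2, -0.1, -0.3]
opening: 85.7
```

Run:
```python
from h import *
s=sensors.observe(); print(s['time_s'],s['ee_pos'],s['tool_rot'],s['joint_positions'])
m=cams.camera_model("wrist"); cv2.imwrite("pics/w1.png",cams.camera("wrist"))
import json; json.dump({k:np.array(v).tolist() for k,v in m.items()},open("w1.json","w")); print({k:np.round(v,3).tolist() for k,v in m.items()})
print(at_z("side",201.8,138.3,168),at_z("side",224.7,124.6,201), at_z("side",205.3,196,0), at_z("side",241,172,0),at_z("side",174,164,40))
cv2.imwrite("pics/scene1.png",cams.camera("scene"))
```

```text
1.1 [552.17833084 358.05392812 299.80659505] [ 1.49880243  0.98998987 -1.51388982] [-6.70716443e-01  3.54697680e-01  1.49382843e-04  1.55612610e+00
 -5.07115455e-03  1.23875488e+00 -1.08018409e+00]
{'K': [[363.468, 0.0, 282.524], [0.0, 363.468, 209.585], [0.0, 0.0, 1.0]], 'R': [[0.916, -0.401, -0.006], [-0.379, -0.872, 0.311], [-0.13, -0.282, -0.95]], 't': [-360.297, 458.776, 617.66]}
[488.1 381.8] [564.8 359. ] [427.7 303.6] [586.2 328.9] [400.2 466.5]
```

View pics/w1.png

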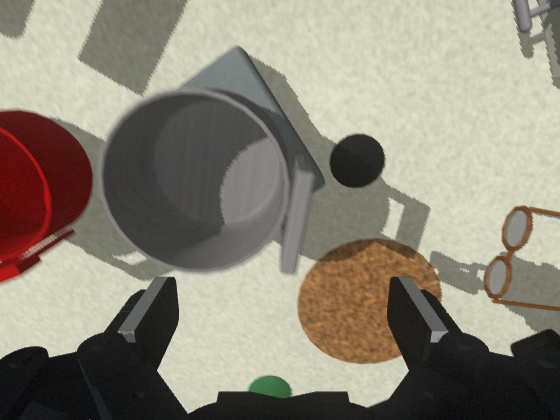

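Run:
```python
from h import *
import json
m=json.load(open("w1.json"))
c=cv2.imread("pics/w1.png")
a=cv2.resize(c[140:290,90:330],None,fx=3.3,fy=3.3,interpolation=cv2.INTER_CUBIC); cv2.imwrite("pics/c3.png",a)
for p in [(305,158),(290,272),(298,214)]: print(at_z("wrist",*p,216,m))
print("rim",at_z("wrist",196,180,168,m),at_z("wrist",103,180,168,m),at_z("wrist",290,180,168,m),at_z("wrist",196,88,168,m),at_z("wrist",196,271,168,m))
print("standcorner",at_z("wrist",238,47,60,m),at_z("wrist",324,182,60,m),"mat",at_z("wrist",369,301,3,m))
print("tcp proj",proj("wrist",[[552,358,300]],m))
```

```text
[580. 388.]
[540.  318.7]
[561.6 355.6]
rim [495.1 397.1] [428.9 425.9] [561.9 368. ] [526.8 457. ] [458.3 327.5]
standcorner [558.9 484.7] [585.7 327. ] mat [580.6 129.7]
tcp proj [[282.3 279.2]]
```

View pics/c3.png

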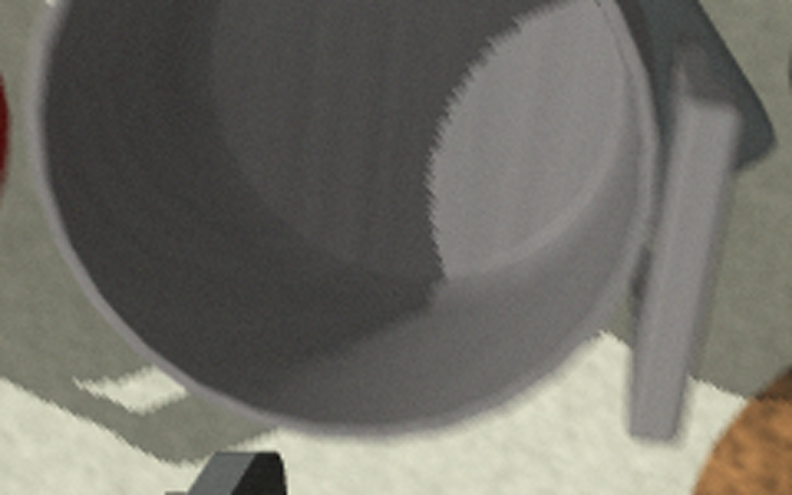

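Run:
```python
from h import *
import json
m=json.load(open("w1.json"))
a=at_z("wrist",304.2,171,216,m);b=at_z("wrist",288.5,272.4,216,m); c=(a+b)/2; d=a-b
print(a,b,c,np.linalg.norm(d)); n=np.array([d[1],-d[0]])/np.linalg.norm(d); print("yaw",np.degrees(np.arctan2(n[1],n[0])),"pot",c-80*n)
```

```text
[576.4 380.5] [538.9 318.8] [557.65 349.65] 72.20207753243669
yaw -31.29037976546109 pot [489.28631617 391.20005095]
```

{"op": "send_rows", "data": {
  "deltas": [
    [0, 0.003, -0.0045, -0.01, 0, 0, -0.083],
    [0, 0.003, -0.004, -0.01, 0, 0, -0.083],
    [0, 0, 0, -0.03, 0, 0, 0],
    [0, 0, 0, -0.03, 0, 0, 0],
    [0, 0, 0, -0.02, 0, 0, 0],
    [0, 0, 0, -0.015, 0, 0, 0],
    [0, 0, 0, -0.003, 0, 0, 0]
  ],
  "grip_force": 80
}}

```text
time_s: 1.78
ee_pos: [558.4, 348.2, 176.6]
tool_rot: [1.616, 0.88, -1.63]
force: [-0.8, -0.0, -0.1]
opening: 85.8
```

Run:
```python
from h import *
s=sensors.observe(); print(s['ee_pos'],s['force'])
from scipy.spatial.transform import Rotation as Ro
R=Ro.from_rotvec(s['tool_rot']).as_matrix(); print(np.round(R,3))
a=cams.camera("side")[90:220,130:330]; b=cams.camera("wrist")
a=cv2.resize(a,None,fx=2,fy=2,interpolation=cv2.INTER_CUBIC); b=cv2.resize(b,(347,260)); cv2.imwrite("pics/g1.png",np.hstack([a,b]))
```

```text
[558.35294409 348.2121734  176.60709005] [-0.76077821 -0.01693316 -0.13873166]
[[-0.008  0.837 -0.548]
 [-0.001 -0.548 -0.837]
 [-1.    -0.007  0.005]]
```

View pics/g1.png

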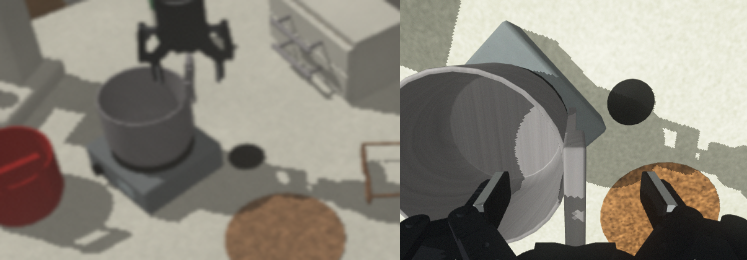

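{"op": "send_rows", "data": {
  "deltas": [
    [120, 0, 0.0012, 0.005, 0, 0, 0.033],
    [255, 0, 0, 0, 0, 0, 0],
    [255, 0, 0, 0, 0, 0, 0],
    [255, 0, 0, 0, 0, 0, 0],
    [255, 0, 0, 0, 0, 0, 0],
    [255, 0, 0, 0, 0, 0, 0],
    [255, 0, 0, 0, 0, 0, 0],
    [255, 0, 0, 0, 0, 0, 0]
  ],
  "grip_force": 100
}}

```text
time_s: 2.55
ee_pos: [561.6, 350.7, 189.9]
tool_rot: [1.604, 0.902, -1.602]
force: [-0.2, -0.0, -2.4]
opening: 10.4
```

{"op": "send_rows", "data": {
  "deltas": [
    [120, 0, 0, 0, 0, 0, 0],
    [120, 0, 0, 0, 0, 0, 0],
    [150, -0.002, -0.001, -0.01, 0, 0, 0],
    [150, 0, 0, 0, 0, 0, 0]
  ]
}}

```text
time_s: 2.88
ee_pos: [559.4, 349.5, 178.8]
tool_rot: [1.604, 0.901, -1.602]
force: [0.1, -0.4, -1.2]
opening: 34.9
```

{"op": "send_rows", "data": {
  "deltas": [
    [150, 0, 0, 0, 0, 0, 0]
  ]
}}

```text
time_s: 2.97
ee_pos: [559.2, 349.4, 178.4]
tool_rot: [1.604, 0.901, -1.602]
force: [-0.0, 0.3, 0.1]
opening: 35.3
```

{"op": "send_rows", "data": {
  "deltas": [
    [255, 0, 0, 0, 0, 0, 0],
    [255, 0, 0, 0, 0, 0, 0],
    [255, 0, 0, 0, 0, 0, 0],
    [255, 0, 0, 0, 0, 0, 0],
    [255, 0, 0, 0, 0, 0, 0]
  ],
  "grip_force": 110
}}

```text
time_s: 3.38
ee_pos: [559.5, 349.1, 178.1]
tool_rot: [1.604, 0.901, -1.602]
force: [0.4, 0.3, -0.2]
opening: 10.5
```

{"op": "send_rows", "data": {
  "deltas": [
    [255, 0, 0, 0.01, 0, 0, 0],
    [255, 0, 0, 0.02, 0, 0, 0],
    [255, 0, 0, 0.02, 0, 0, 0],
    [255, 0.006, -0.012, 0, 0, 0, 0.03],
    [255, 0.014, -0.028, 0, 0, 0, 0.07],
    [255, 0.014, -0.028, 0, 0, 0, 0.07],
    [255, 0.014, -0.028, 0, 0, 0, 0.07],
    [255, 0.014, -0.028, 0, 0, 0, 0.07],
    [255, 0.014, -0.028, 0, 0, 0, 0.07],
    [255, 0.014, -0.028, 0, 0, 0, 0.07],
    [255, 0.014, -0.028, 0, 0, 0, 0.07],
    [255, 0.006, -0.012, 0, 0, 0, 0.026]
  ]
}}

```text
time_s: 4.38
ee_pos: [667.9, 124.6, 236.7]
tool_rot: [1.184, 1.229, -1.188]
force: [0.0, -0.9, -3.7]
opening: 10.8
```

{"op": "send_rows", "data": {
  "deltas": [
    [255, 0, 0, 0, 0, 0, 0],
    [255, 0, 0, 0, 0, 0, 0]
  ]
}}

```text
time_s: 4.55
ee_pos: [669.4, 119.2, 237.6]
tool_rot: [1.186, 1.225, -1.192]
force: [-0.3, 0.9, -3.6]
opening: 10.9
```

Run:
```python
from h import *
s=sensors.observe(); print(s['ee_pos'],s['force'],s['moment'],s['joint_positions'])
from scipy.spatial.transform import Rotation as Ro
R=Ro.from_rotvec(s['tool_rot']).as_matrix(); print(np.round(R,3))
```

```text
[669.3650303  119.24887355 237.58205868] [-0.2966714   0.88793942 -3.64681471] [ 0.04386868 -0.27034393  0.01703429] [-0.26288922  0.4318372  -0.01040743  1.5791134   0.00373268  1.13510463
 -0.24609303]
[[-0.005  1.     0.028]
 [-0.     0.028 -1.   ]
 [-1.    -0.005  0.   ]]
```

{"op": "send_rows", "data": {
  "deltas": [
    [255, -0.002, 0.002, -0.02, 0, 0, 0],
    [255, -0.002, 0.002, -0.03, 0, 0, 0],
    [255, 0, 0.001, -0.03, 0, 0, 0],
    [255, 0, 0, -0.018, 0, 0, 0],
    [255, 0, 0, -0.006, 0, 0, 0],
    [255, 0, 0, 0, 0, 0, 0],
    [255, 0, 0, 0, 0, 0, 0]
  ]
}}

```text
time_s: 5.13
ee_pos: [663.4, 132.5, 134.5]
tool_rot: [1.19, 1.226, -1.187]
force: [-0.9, -0.0, -3.4]
opening: 10.9
```

{"op": "send_rows", "data": {
  "deltas": [
    [255, 0, 0, -0.006, 0, 0, 0],
    [255, 0, 0, -0.005, 0, 0, 0],
    [255, 0, 0, -0.004, 0, 0, 0],
    [255, 0, 0, -0.002, 0, 0, 0]
  ]
}}

```text
time_s: 5.47
ee_pos: [665.4, 134.4, 120.9]
tool_rot: [1.194, 1.224, -1.181]
force: [-0.6, -1.0, -3.1]
opening: 10.3
```

{"op": "send_rows", "data": {
  "deltas": [
    [255, 0, 0, -0.002, 0, 0, 0],
    [255, 0, 0, -0.001, 0, 0, 0]
  ]
}}

```text
time_s: 5.63
ee_pos: [665.7, 134.3, 118.0]
tool_rot: [1.195, 1.223, -1.181]
force: [-0.3, -0.1, -2.7]
opening: 10.6
```

{"op": "send_rows", "data": {
  "deltas": [
    [255, 0, -0.003, -0.003, 0, 0, 0],
    [255, 0, -0.002, -0.001, 0, 0, 0],
    [255, 0, 0, -0.001, 0, 0, 0],
    [255, 0, 0, -0.001, 0, 0, 0]
  ]
}}

```text
time_s: 5.97
ee_pos: [667.0, 129.9, 113.3]
tool_rot: [1.198, 1.222, -1.178]
force: [-2.0, 2.6, 8.7]
opening: 10.5
```

{"op": "send_rows", "data": {
  "deltas": [
    [0, 0, 0, 0, 0, 0, 0],
    [0, 0, 0, 0, 0, 0, 0],
    [0, 0, 0, 0, 0, 0, 0],
    [0, 0, 0, 0, 0, 0, 0],
    [0, 0, 0, 0.015, 0, 0, 0],
    [0, 0, 0, 0.035, 0, 0, 0],
    [0, 0, 0, 0.035, 0, 0, 0],
    [0, 0, 0, 0.035, 0, 0, 0],
    [0, 0, 0, 0.03, 0, 0, 0]
  ]
}}

```text
time_s: 6.72
ee_pos: [662.2, 127.3, 260.9]
tool_rot: [1.189, 1.229, -1.19]
force: [-0.0, -0.0, 1.2]
opening: 85.4
```

Run:
```python
from h import *
s=sensors.observe(); print(s['ee_pos'],s['tool_rot'])
a=cams.camera("side")[60:400,130:450]; b=cams.camera("scene")[120:350,180:440]
cv2.imwrite("pics/p1.png",np.hstack([cv2.resize(a,(400,425)),cv2.resize(b,(400,425))]))
```

```text
[662.22585516 127.33630245 260.92133544] [ 1.18891     1.22863702 -1.19005962]
```

View pics/p1.png

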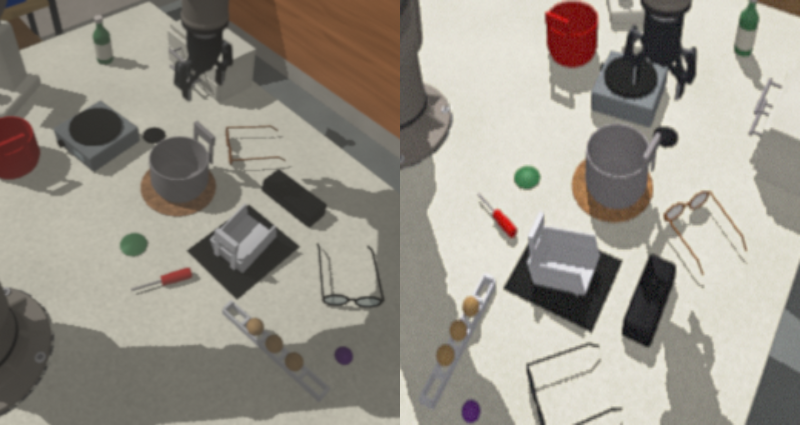

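{"op": "send_rows", "data": {
  "deltas": [
    [0, -0.0065, -0.0063, 0.003, 0, 0, 0.12],
    [0, -0.0065, -0.0063, 0.003, 0, 0, 0.12],
    [0, -0.0065, -0.0063, 0.003, 0, 0, 0.12],
    [0, -0.0065, -0.0063, 0.003, 0, 0, 0.12],
    [0, -0.0065, -0.0063, 0.003, 0, 0, 0.12],
    [0, -0.0065, -0.0063, 0.003, 0, 0, 0.12],
    [0, -0.0065, -0.0063, 0.003, 0, 0, 0.12],
    [0, -0.0065, -0.0063, 0.003, 0, 0, 0.12],
    [0, -0.0065, -0.0063, 0.003, 0, 0, 0.12],
    [0, -0.0065, -0.0063, 0.003, 0, 0, 0.12],
    [0, -0.0065, -0.0063, 0.003, 0, 0, 0.12],
    [0, -0.0065, -0.0063, 0.003, 0, 0, 0.12]
  ]
}}

```text
time_s: 7.82
ee_pos: [582.5, 49.7, 298.9]
tool_rot: [0.04, 1.577, -0.036]
force: [0.1, 0.6, -0.4]
opening: 85.5
```

{"op": "send_rows", "data": {
  "deltas": [
    [0, 0, 0, 0, -0.12, 0, 0],
    [0, 0, 0, 0, -0.12, 0, 0],
    [0, 0, 0, 0, -0.12, 0, 0],
    [0, 0, 0, 0, -0.12, 0, 0],
    [0, 0, 0, 0, -0.12, 0, 0],
    [0, 0, 0, 0, -0.12, 0, 0],
    [0, 0, 0, 0, -0.12, 0, 0],
    [0, 0, 0, 0, -0.06, 0, 0]
  ]
}}

```text
time_s: 8.48
ee_pos: [585.5, 39.6, 304.6]
tool_rot: [-0.696, 1.414, -0.754]
force: [-0.8, 0.2, -0.9]
opening: 85.3
```

Run:
```python
from h import *
s=sensors.observe(); print(s['ee_pos'],s['joint_positions'],s['force'])
from scipy.spatial.transform import Rotation as Ro
R=Ro.from_rotvec(s['tool_rot']).as_matrix(); print(np.round(R,3))
print("stand",at_z("side",206.8,161.6,68),at_z("scene",330.2,161.7,68))
f=lambda x,y:("side",130+x*.8,60+y*.8); g=lambda x,y:("scene",180+(x-400)*.65,120+y*230/425)
for q in [f(254,326),f(274,344),f(294,362)]: print(at_z(*q,34))
for q in [g(471,307),g(458,331),g(445,355)]: print(at_z(*q,34))
# pan handle/walls from c2 crop
h=lambda x,y:("side",250+x/3.5,215+y/3.5)
print("back wall top corners",at_z(*h(192,105),58),at_z(*h(255,205),58),"front tops",at_z(*h(275,38),85),at_z(*h(350,92),85))
```

```text
[585.47915619  39.60038683 304.63335838] [-0.45107696  0.46819746 -0.18729359  1.68954409  0.79257687  1.65909604
  0.6727865 ] [-0.77887503  0.20495837 -0.89293551]
[[ 0.012  0.046  0.999]
 [-0.804  0.594 -0.018]
 [-0.594 -0.803  0.044]]
stand [487.4 379.3] [499.5 382.1]
[ 471.8 -299.9]
[ 479.1 -352.1]
[ 486.  -401.8]
[ 479.  -302.1]
[ 485.1 -352.8]
[ 490.8 -400.9]
back wall top corners [547.6 -85. ] [ 528.8 -187.8] front tops [631.7 -87.1] [ 644.5 -164.2]
```

{"op": "send_rows", "data": {
  "deltas": [
    [0, 0, -0.015, 0, 0.12, 0, 0],
    [0, -0.005, -0.015, 0, 0.12, 0, 0],
    [0, -0.005, -0.015, 0, 0.12, 0, 0],
    [0, -0.005, -0.015, 0, 0.12, 0, 0],
    [0, -0.005, -0.015, 0, 0.12, 0, 0],
    [0, -0.005, -0.015, 0, 0.12, 0, 0],
    [0, -0.005, -0.015, 0, 0.12, 0, 0],
    [0, -0.005, -0.015, 0, 0.08, 0, 0]
  ]
}}

```text
time_s: 9.15
ee_pos: [551.3, -67.4, 293.4]
tool_rot: [0.015, 1.537, -0.001]
force: [0.2, -0.5, -0.4]
opening: 85.2
```

{"op": "send_rows", "data": {
  "deltas": [
    [0, -0.006, -0.018, -0.01, 0, 0, -0.12],
    [0, -0.006, -0.018, -0.01, 0, 0, -0.12],
    [0, -0.006, -0.018, -0.01, 0, 0, -0.12],
    [0, -0.006, -0.018, -0.01, 0, 0, -0.12],
    [0, -0.006, -0.018, -0.01, 0, 0, -0.12],
    [0, -0.006, -0.018, -0.01, 0, 0, -0.12],
    [0, -0.006, -0.018, -0.01, 0, 0, -0.12],
    [0, -0.006, -0.018, -0.01, 0, 0, -0.12],
    [0, -0.006, -0.018, -0.01, 0, 0, -0.12],
    [0, -0.006, -0.018, -0.01, 0, 0, -0.12],
    [0, -0.006, -0.018, -0.01, 0, 0, -0.12],
    [0, -0.004, -0.01, 0, 0, 0, -0.05]
  ]
}}

```text
time_s: 10.15
ee_pos: [473.5, -294.8, 178.3]
tool_rot: [1.088, 1.228, -1.117]
force: [0.1, -0.2, -0.6]
opening: 85.5
```

```bash
cat >> h.py <<'E'
from scipy.spatial.transform import Rotation as Ro
def st():
    s=sensors.observe(); R=Ro.from_rotvec(s['tool_rot']).as_matrix()
    print(round(s['time_s'],2),np.round(s['ee_pos'],1),"F",np.round(s['force'],1),"fingers",np.round(R[:,0],3),"jaw yaw",round(np.degrees(np.arctan2(R[1,1],R[0,1])),1),"open",round(s['opening'],1))
    return s
E
python3 - <<'E'
from h import *
import json
st(); m=cams.camera_model("wrist"); cv2.imwrite("pics/w2.png",cams.camera("wrist"))
json.dump({k:np.array(v).tolist() for k,v in m.items()},open("w2.json","w"))
print(proj("wrist",[[475.5,-301,34],[482,-352.5,34],[488.5,-401,34]],m))
E
```

```text
10.15 [ 473.5 -294.8  178.3] F [ 0.1 -0.2 -0.6] fingers [ 0.019 -0.04  -0.999] jaw yaw 7.7 open 85.5
[[281.9 193. ]
 [281.4 250.1]
 [281.5 298.2]]
```

View pics/w2.png

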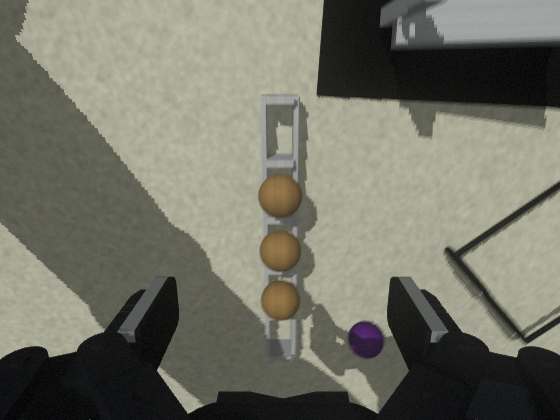

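{"op": "send_rows", "data": {
  "deltas": [
    [0, 0.001, -0.004, -0.02, 0.02, 0.01, 0],
    [0, 0, -0.004, -0.03, 0.02, 0.01, 0],
    [0, 0, 0, -0.03, 0, 0, 0],
    [0, 0, 0, -0.03, 0, 0, 0],
    [0, 0, 0, -0.015, 0, 0, 0],
    [0, 0, 0, -0.008, 0, 0, 0],
    [0, 0, 0, -0.004, 0, 0, 0],
    [0, 0, 0, 0, 0, 0, 0]
  ]
}}

```text
time_s: 10.87
ee_pos: [474.0, -305.7, 37.1]
tool_rot: [1.11, 1.268, -1.109]
force: [0.5, 0.2, 0.7]
opening: 85.4
```

Run:
```python
from h import *
import json
st(); m=json.load(open("w2.json"))
for p in [(280,196),(280,251),(281,300)]: print(at_z("wrist",*p,34,m))
```

```text
10.87 [ 474.  -305.7   37.1] F [0.5 0.2 0.7] fingers [ 0.002 -0.001 -1.   ] jaw yaw 7.7 open 85.4
[ 474.3 -303.7]
[ 480.9 -353.5]
[ 488.3 -402.9]
```

{"op": "send_rows", "data": {
  "deltas": [
    [0, 0, 0.002, -0.008, 0, 0, 0],
    [0, 0, 0, -0.006, 0, 0, 0],
    [0, 0, 0, -0.003, 0, 0, 0],
    [120, 0, 0, -0.001, 0, 0, 0],
    [255, 0, 0, 0, 0, 0, 0],
    [255, 0, 0, 0, 0, 0, 0],
    [255, 0, 0, 0, 0, 0, 0],
    [255, 0, 0, 0, 0, 0, 0]
  ],
  "grip_force": 30
}}

```text
time_s: 11.53
ee_pos: [475.8, -304.4, 21.5]
tool_rot: [1.109, 1.263, -1.106]
force: [-5.6, 0.4, 2.8]
opening: 34.1
```

Run:
```python
from h import *
st()
a=cams.camera("side")[205:315,260:400]; b=cams.camera("scene")[220:310,230:345]
cv2.imwrite("pics/p2.png",np.hstack([cv2.resize(a,None,fx=2.8571,fy=2.8571*360/314.28,interpolation=2),cv2.resize(b,(400,360),interpolation=2)]));
```

```text
11.53 [ 475.8 -304.4   21.5] F [-5.6  0.4  2.8] fingers [ 0.006 -0.003 -1.   ] jaw yaw 7.8 open 34.1
```

View pics/p2.png

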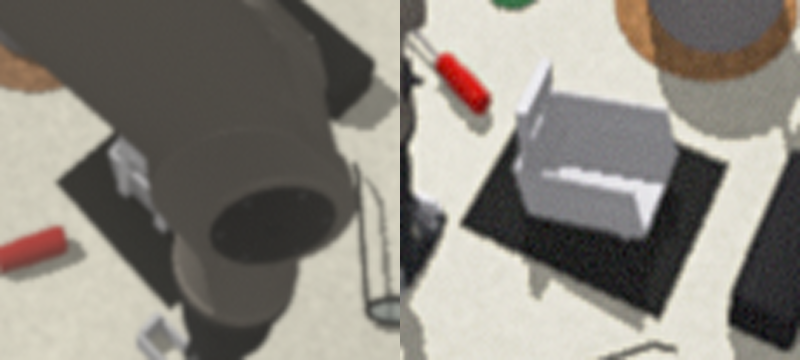

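```bash
cat >> h.py <<'E'
from scipy.optimize import least_squares
def fitpan(obs,x0=(590,-135,0.0),z=3,n="scene",m=None):
    m=m or cams.camera_model(n)
    L=np.array([o[0] for o in obs],float); U=np.array([o[1] for o in obs],float)
    W=lambda p:L@np.array([[np.cos(p[2]),np.sin(p[2]),0],[-np.sin(p[2]),np.cos(p[2]),0],[0,0,1]])+[p[0],p[1],z]
    f=lambda p:(proj(n,W(p),m)-U).ravel()
    def g(p):
        K,R,t=[np.array(m[k]) for k in "KRt"]; q=(W(p)@R.T+t)@K.T; return (q[:,:2]/q[:,2:]-U).ravel()
    r=least_squares(g,x0,loss="soft_l1"); print("pan",np.round(r.x[:2],1),"yaw",round(np.degrees(r.x[2]),1)); print(np.round(r.fun.reshape(-1,2),1).tolist()); return r.x
E
python3 - <<'E'
from h import *
u=lambda x,y:(230+(x-400)/3.478,220+y/4)
fitpan([((-68,31,110),u(548,62)),((-68,-31,110),u(519,98)),((-60,-46,0),u(530,212)),((60,-46,0),u(645,240)),((60,46,82),u(673,110)),((-60,46,55),u(562,94)),((60,-46,82),u(663,183))])
pc=[u(461,224),u(659,318),u(727,163)]
a=[at_z("scene",*p,3) for p in pc]; print("pad",a,(a[0]+a[2])/2)
print("pad wrist w2")
E
```

```text
pan [ 597.6 -117.6] yaw 12.7
[[-0.9, -1.8], [0.8, 3.3], [-0.1, -0.3], [1.5, 2.1], [2.0, -2.4], [-0.6, -1.7], [-3.2, 1.2]]
pad [array([ 500.3, -219.8]), array([ 704.9, -201.9]), array([688.8, -35.8])] [ 594.55 -127.8 ]
pad wrist w2
```

{"op": "send_rows", "data": {
  "deltas": [
    [255, 0, 0, 0.02, 0, 0, 0],
    [255, 0, 0, 0.035, 0, 0, 0],
    [255, 0, 0, 0.035, 0, 0, 0],
    [255, 0.01, 0.01, 0.035, 0, 0, 0],
    [255, 0.03, 0.025, 0.035, 0, 0, 0],
    [255, 0.03, 0.025, 0.025, 0, 0, 0],
    [255, 0.02, 0.02, 0.01, 0, 0, 0],
    [255, 0.01, 0.01, 0, 0, 0, 0],
    [255, 0, 0, 0, 0, 0, 0]
  ]
}}

```text
time_s: 12.38
ee_pos: [567.3, -217.6, 219.2]
tool_rot: [1.115, 1.26, -1.11]
force: [-0.3, 0.4, -0.8]
opening: 33.9
```

Run:
```python
from h import *
import json
st(); m=cams.camera_model("wrist"); cv2.imwrite("pics/w3.png",cams.camera("wrist"))
json.dump({k:np.array(v).tolist() for k,v in m.items()},open("w3.json","w"))
```

```text
12.38 [ 567.3 -217.6  219.2] F [-0.3  0.4 -0.8] fingers [ 0.007 -0.002 -1.   ] jaw yaw 7.4 open 33.9
```

View pics/w3.png

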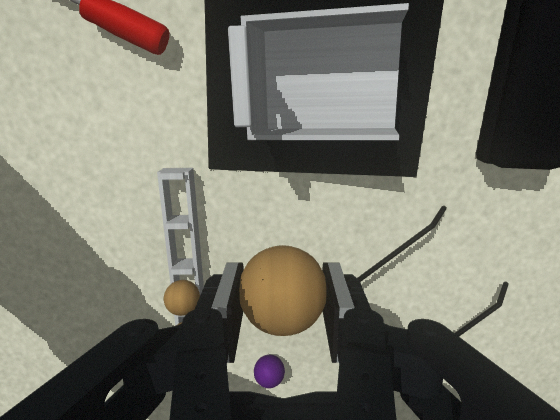

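Run:
```python
from h import *
import json
m=json.load(open("w3.json"))
fitpan([((-74.5,31,110),(230,27)),((-62.5,31,110),(245,25)),((-74.5,-31,110),(236,126)),((-62.5,-31,110),(250,125)),((60,-46,82),(399,139)),((60,46,82),(408,5)),((-60,-46,55),(248,139)),((-60,46,55),(243,17))],n="wrist",m=m)
b=[at_z("wrist",209,169,3,m),at_z("wrist",418,177,3,m)]; print("pad",b,np.linalg.norm(b[0]-b[1])); d=(b[1]-b[0])/np.linalg.norm(b[1]-b[0]); print("centre",(b[0]+b[1])/2+85*np.array([-d[1],d[0]]),np.degrees(np.arctan2(d[1],d[0])))
```

```text
pan [ 595.8 -125.7] yaw 8.3
[[-5.4, -1.7], [-0.9, -0.1], [-5.1, 1.8], [-1.2, 2.4], [15.6, 2.0], [19.4, -0.9], [10.0, 0.6], [10.2, -1.6]]
pad [array([ 495.2, -222.3]), array([ 705.2, -204.1])] 210.78719126170836
centre [ 592.86084438 -128.51743512] 4.953257477842064
```

Run:
```python
from h import *
import json
m=json.load(open("w3.json"))
fitpan([((-74.5,31,110),(230,27)),((-62.5,31,110),(245,25)),((-74.5,-31,110),(236,126)),((-62.5,-31,110),(250,125)),((47,-46,82),(399,139)),((47,46,82),(408,5)),((-67,-46,55),(248,139)),((-67,46,55),(243,17)),((58,-42,31),(397,134))],n="wrist",m=m)
```

```text
pan [ 596.6 -125.5] yaw 8.5
[[-4.1, -1.5], [0.3, 0.1], [-3.6, 2.0], [0.3, 2.6], [-0.2, 2.0], [1.3, -0.9], [2.8, 0.9], [1.8, -1.3], [-3.4, -5.3]]
```

{"op": "send_rows", "data": {
  "deltas": [
    [255, 0.01, 0.02, 0, 0, 0, 0],
    [255, 0.014, 0.026, 0, 0, 0, 0],
    [255, 0.01, 0.02, -0.02, 0, 0, 0.01],
    [255, 0.003, 0.005, -0.03, 0, 0, 0.01],
    [255, 0, 0, -0.03, 0, 0, 0],
    [255, 0, 0, -0.03, 0, 0, 0],
    [255, 0, 0, -0.02, 0, 0, 0],
    [255, 0, 0, -0.01, 0, 0, 0],
    [255, 0, 0, -0.005, 0, 0, 0],
    [255, 0, 0, 0, 0, 0, 0]
  ]
}}

```text
time_s: 13.27
ee_pos: [592.7, -157.1, 62.2]
tool_rot: [1.103, 1.269, -1.114]
force: [-0.1, 1.4, 0.5]
opening: 34.0
```

{"op": "send_rows", "data": {
  "deltas": [
    [255, 0.005, 0.006, 0.02, 0, 0, 0],
    [255, 0.006, 0.007, 0.0, 0, 0, 0],
    [255, 0, 0, 0, 0, 0, 0],
    [255, 0, 0, 0, 0, 0, 0]
  ]
}}

```text
time_s: 13.6
ee_pos: [603.7, -147.1, 85.7]
tool_rot: [1.105, 1.265, -1.117]
force: [-0.3, -0.6, -0.6]
opening: 34.0
```

{"op": "send_rows", "data": {
  "deltas": [
    [255, 0, 0, 0, 0, 0, 0]
  ]
}}

```text
time_s: 13.68
ee_pos: [603.9, -147.4, 86.3]
tool_rot: [1.105, 1.264, -1.116]
force: [-0.5, 0.6, 0.1]
opening: 34.2
```

{"op": "send_rows", "data": {
  "deltas": [
    [255, 0, 0.003, -0.01, 0, 0, 0],
    [255, 0, 0.001, -0.012, 0, 0, 0],
    [255, 0, 0, -0.01, 0, 0, 0],
    [255, 0, 0, -0.004, 0, 0, 0],
    [255, 0, 0, -0.002, 0, 0, 0],
    [105, 0, 0, 0, 0, 0, 0],
    [105, 0, 0, 0, 0, 0, 0],
    [105, 0, 0, 0, 0, 0, 0]
  ]
}}

```text
time_s: 14.35
ee_pos: [601.7, -144.5, 42.7]
tool_rot: [1.105, 1.265, -1.119]
force: [-0.0, -0.8, 0.6]
opening: 50.0
```

{"op": "send_rows", "data": {
  "deltas": [
    [105, 0, 0, 0.01, 0, 0, 0],
    [105, 0, 0, 0.03, 0, 0, 0],
    [80, 0, 0, 0.04, 0, 0, 0],
    [0, -0.005, -0.005, 0.03, 0, 0, 0],
    [0, -0.02, -0.03, 0.01, 0, 0, 0],
    [0, -0.02, -0.035, 0, 0, 0, 0],
    [0, -0.02, -0.035, 0, 0, 0, 0],
    [0, -0.02, -0.035, -0.01, 0, 0, 0],
    [0, -0.02, -0.035, -0.01, 0, 0, 0],
    [0, -0.015, -0.025, -0.01, 0, 0, 0],
    [0, -0.005, -0.01, 0, 0, 0, 0],
    [0, 0, 0, 0, 0, 0, 0]
  ]
}}

```text
time_s: 15.35
ee_pos: [472.4, -361.6, 153.0]
tool_rot: [1.104, 1.251, -1.107]
force: [-0.1, -0.4, -0.0]
opening: 85.5
```

Run:
```python
from h import *
import json
st(); m=cams.camera_model("wrist"); im=cams.camera("wrist"); cv2.imwrite("pics/w4.png",im); cv2.imwrite("pics/sc4.png",cams.camera("scene"))
json.dump({k:np.array(v).tolist() for k,v in m.items()},open("w4.json","w"))
hsv=cv2.cvtColor(im,cv2.COLOR_BGR2HSV); k=cv2.inRange(hsv,(8,90,50),(24,255,255)); n,l,s,c=cv2.connectedComponentsWithStats(k)
for i in range(1,n):
    if s[i,4]>100: print(s[i].tolist(),np.round(c[i],1),at_z("wrist",*c[i],34,m))
```

```text
15.35 [ 472.4 -361.6  153. ] F [-0.1 -0.4 -0. ] fingers [ 0.013 -0.014 -1.   ] jaw yaw 7.8 open 85.5
[271, 165, 48, 48, 1800] [294.7 188.5] [ 481.3 -352. ]
[272, 228, 45, 45, 1606] [294.2 250.1] [ 488.1 -401.8]
```

{"op": "send_rows", "data": {
  "deltas": [
    [0, 0.004, 0.004, -0.02, 0, 0, 0],
    [0, 0.004, 0.004, -0.03, 0, 0, 0],
    [0, 0.001, 0.001, -0.03, 0, 0, 0],
    [0, 0, 0, -0.02, 0, 0, 0],
    [0, 0, 0, -0.01, 0, 0, 0],
    [0, 0, 0, -0.005, 0, 0, 0],
    [0, 0, 0, -0.001, 0, 0, 0],
    [0, 0, 0, 0, 0, 0, 0]
  ]
}}

```text
time_s: 16.12
ee_pos: [494.4, -339.8, 39.4]
tool_rot: [1.097, 1.249, -1.086]
force: [-0.1, -0.9, 0.0]
opening: 85.5
```

{"op": "send_rows", "data": {
  "deltas": [
    [0, -0.006, -0.006, 0, 0, 0, 0],
    [0, -0.004, -0.004, 0, 0, 0, 0],
    [0, 0, 0, 0, 0, 0, 0],
    [0, 0, 0, 0, 0, 0, 0]
  ]
}}

```text
time_s: 16.45
ee_pos: [485.2, -351.9, 43.3]
tool_rot: [1.097, 1.244, -1.084]
force: [0.2, -0.2, -0.1]
opening: 85.6
```

{"op": "send_rows", "data": {
  "deltas": [
    [0, -0.003, 0, -0.01, 0, 0, 0],
    [0, -0.001, 0, -0.008, 0, 0, 0],
    [0, 0, 0, -0.003, 0, 0, 0],
    [0, 0, 0, -0.001, 0, 0, 0],
    [0, 0, 0, 0, 0, 0, 0]
  ]
}}

```text
time_s: 16.87
ee_pos: [480.5, -352.7, 19.6]
tool_rot: [1.098, 1.242, -1.085]
force: [1.0, 0.9, 0.2]
opening: 85.3
```

{"op": "send_rows", "data": {
  "deltas": [
    [120, 0, 0, 0, 0, 0, 0],
    [255, 0, 0, 0, 0, 0, 0],
    [255, 0, 0, 0, 0, 0, 0],
    [255, 0, 0, 0, 0, 0, 0],
    [255, 0, 0, 0, 0, 0, 0],
    [255, 0, 0, 0, 0, 0, 0],
    [255, 0, 0, 0.015, 0, 0, 0],
    [255, 0, 0, 0.035, 0, 0, 0],
    [255, 0, 0, 0.035, 0, 0, 0],
    [255, 0, 0, 0.035, 0, 0, 0],
    [255, 0.005, 0.01, 0.02, 0, 0, 0],
    [255, 0.015, 0.03, 0, 0, 0, 0]
  ],
  "grip_force": 30
}}

```text
time_s: 17.87
ee_pos: [495.6, -316.2, 164.4]
tool_rot: [1.102, 1.243, -1.094]
force: [0.4, -0.2, -1.4]
opening: 34.0
```

{"op": "send_rows", "data": {
  "deltas": [
    [255, 0.016, 0.034, 0, 0, 0, 0],
    [255, 0.016, 0.034, 0, 0, 0, 0],
    [255, 0.016, 0.034, 0, 0, 0, 0],
    [255, 0.016, 0.034, 0, 0, 0, 0],
    [255, 0.015, 0.034, 0, 0, 0, 0],
    [255, 0.008, 0.015, 0, 0, 0, 0],
    [255, 0.002, 0.004, 0, 0, 0, 0],
    [255, 0, 0, 0, 0, 0, 0],
    [255, 0, 0, 0, 0, 0, 0]
  ]
}}

```text
time_s: 18.62
ee_pos: [588.2, -114.0, 168.6]
tool_rot: [1.102, 1.239, -1.089]
force: [-0.7, -0.4, -0.3]
opening: 34.2
```

Run:
```python
from h import *
st()
```

```text
18.62 [ 588.2 -114.   168.6] F [-0.7 -0.4 -0.3] fingers [ 0.031 -0.017 -0.999] jaw yaw 8.4 open 34.2
```

{"op": "send_rows", "data": {
  "deltas": [
    [255, 0.006, 0.004, -0.01, 0.017, 0.031, 0],
    [255, 0.003, 0.002, -0.01, 0, 0, 0],
    [255, 0, 0, -0.01, 0, 0, 0],
    [255, 0, 0, 0, 0, 0, 0]
  ]
}}

```text
time_s: 18.95
ee_pos: [595.1, -114.3, 137.3]
tool_rot: [1.105, 1.271, -1.108]
force: [-0.4, 0.7, -1.3]
opening: 34.2
```

```bash
cat >> h.py <<'E'
def balls(n="wrist",z=34,save=None):
    m=cams.camera_model(n); im=cams.camera(n)
    if save: cv2.imwrite(save,im)
    k=cv2.inRange(cv2.cvtColor(im,cv2.COLOR_BGR2HSV),(8,90,50),(24,255,255)); N,l,s,c=cv2.connectedComponentsWithStats(k)
    for i in range(1,N):
        if s[i,4]>60: print(n,s[i].tolist(),at_z(n,*c[i],z,m))
E
python3 - <<'E'
from h import *
st(); balls(save="pics/w5.png"); balls("scene",34,"pics/s5.png")
m=cams.camera_model("wrist"); print(proj("wrist",[[596.6-68.5*.989-31*-.148, -125.5-68.5*.148+31*.989,113],[596.6-68.5*.989+31*-.148*1, -125.5-68.5*.148-31*.989,113]],m))
E
```

```text
18.95 [ 595.1 -114.3  137.3] F [-0.4  0.7 -1.3] fingers [-0.    -0.002 -1.   ] jaw yaw 7.9 open 34.2
wrist [206, 215, 48, 48, 1788] [ 559.9 -143. ]
wrist [239, 252, 88, 92, 6363] [ 604.6 -186.4]
scene [210, 0, 94, 89, 5047] [-493.6 1381.7]
scene [310, 0, 184, 51, 3510] [ 232.8 2097.3]
scene [0, 25, 85, 200, 8996] [-713.7 -173.4]
scene [374, 60, 99, 72, 2676] [ 630.6 1164.6]
scene [201, 84, 16, 19, 175] [-340.9  619.5]
scene [303, 214, 41, 26, 294] [644.   56.5]
scene [283, 232, 11, 10, 77] [541.3 -24.6]
scene [204, 307, 11, 11, 91] [ 489.4 -400.7]
[[160.5 221.2]
 [139.6 324.4]]
```

View pics/w5.png

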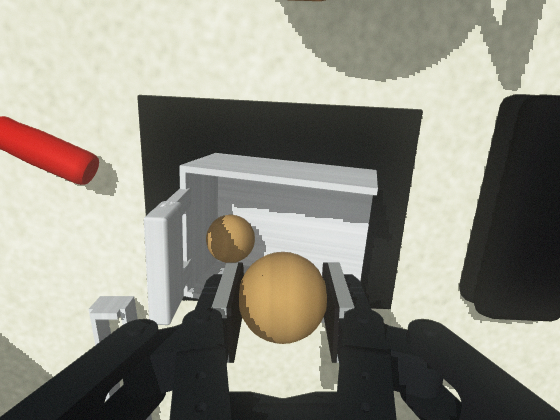

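{"op": "send_rows", "data": {
  "deltas": [
    [255, 0.004, 0.006, -0.01, 0, 0, 0],
    [255, 0.001, 0.002, -0.025, 0, 0, 0],
    [255, 0, 0, -0.025, 0, 0, 0],
    [255, 0, 0, -0.012, 0, 0, 0],
    [255, 0, 0, -0.005, 0, 0, 0],
    [255, 0, 0, 0, 0, 0, 0]
  ]
}}

```text
time_s: 19.55
ee_pos: [602.2, -105.9, 60.4]
tool_rot: [1.109, 1.263, -1.104]
force: [0.3, 0.7, 0.2]
opening: 34.1
```

{"op": "send_rows", "data": {
  "deltas": [
    [255, 0, 0, -0.008, 0, 0, 0],
    [255, 0, 0, -0.004, 0, 0, 0],
    [255, 0, 0, -0.001, 0, 0, 0],
    [105, 0, 0, 0, 0, 0, 0],
    [105, 0, 0, 0, 0, 0, 0],
    [105, 0, 0, 0, 0, 0, 0],
    [105, 0, 0, 0.01, 0, 0, 0],
    [105, 0, 0, 0.03, 0, 0, 0],
    [80, 0, 0, 0.04, 0, 0, 0],
    [0, -0.005, -0.005, 0.03, 0, 0, 0],
    [0, -0.013, -0.034, 0, 0, 0, 0],
    [0, -0.013, -0.034, 0, 0, 0, 0]
  ]
}}

```text
time_s: 20.55
ee_pos: [574.3, -172.5, 168.4]
tool_rot: [1.105, 1.264, -1.09]
force: [0.5, -0.7, -0.3]
opening: 85.4
```

{"op": "send_rows", "data": {
  "deltas": [
    [0, -0.013, -0.034, 0, 0, 0, 0],
    [0, -0.013, -0.034, 0, 0, 0, 0],
    [0, -0.013, -0.034, 0, 0, 0, 0],
    [0, -0.013, -0.034, 0, 0, 0, 0],
    [0, -0.013, -0.034, 0, 0, 0, 0],
    [0, -0.01, -0.025, 0, 0, 0, 0],
    [0, -0.004, -0.01, 0, 0, 0, 0],
    [0, 0, 0, 0, 0, 0, 0],
    [0, 0, 0, 0, 0, 0, 0],
    [0, 0, 0, 0, 0, 0, 0]
  ]
}}

```text
time_s: 21.38
ee_pos: [488.4, -393.8, 182.9]
tool_rot: [1.111, 1.245, -1.089]
force: [0.5, 0.5, -0.1]
opening: 85.2
```

Run:
```python
from h import *
st(); balls()
```

```text
21.38 [ 488.4 -393.8  182.9] F [ 0.5  0.5 -0.1] fingers [ 0.029 -0.008 -1.   ] jaw yaw 8.1 open 85.2
wrist [256, 177, 42, 43, 1413] [ 488.3 -401.5]
```

{"op": "send_rows", "data": {
  "deltas": [
    [0, 0, -0.004, -0.02, 0.008, 0.029, 0],
    [0, 0, -0.002, -0.03, 0, 0, 0],
    [0, 0, 0, -0.035, 0, 0, 0],
    [0, 0, 0, -0.03, 0, 0, 0],
    [0, 0, 0, -0.012, 0, 0, 0],
    [0, 0, 0, -0.005, 0, 0, 0],
    [0, 0, 0, -0.001, 0, 0, 0],
    [0, 0, 0, 0, 0, 0, 0]
  ]
}}

```text
time_s: 22.1
ee_pos: [497.5, -389.1, 49.6]
tool_rot: [1.096, 1.276, -1.087]
force: [-0.0, -0.3, -0.3]
opening: 85.1
```

{"op": "send_rows", "data": {
  "deltas": [
    [0, -0.005, -0.006, -0.005, 0, 0, 0],
    [0, -0.003, -0.004, -0.01, 0, 0, 0],
    [0, 0, 0, -0.008, 0, 0, 0],
    [0, 0, 0, -0.002, 0, 0, 0],
    [0, 0, 0, 0, 0, 0, 0]
  ]
}}

```text
time_s: 22.52
ee_pos: [490.9, -402.1, 27.3]
tool_rot: [1.096, 1.268, -1.086]
force: [0.9, 0.9, -0.2]
opening: 85.3
```

{"op": "send_rows", "data": {
  "deltas": [
    [0, -0.002, 0, -0.005, 0, 0, 0],
    [0, 0, 0, -0.002, 0, 0, 0],
    [120, 0, 0, 0, 0, 0, 0],
    [255, 0, 0, 0, 0, 0, 0],
    [255, 0, 0, 0, 0, 0, 0],
    [255, 0, 0, 0, 0, 0, 0],
    [255, 0, 0, 0, 0, 0, 0],
    [255, 0, 0, 0.015, 0, 0, 0],
    [255, 0, 0, 0.035, 0, 0, 0],
    [255, 0, 0, 0.035, 0, 0, 0],
    [255, 0, 0, 0.035, 0, 0, 0],
    [255, 0.005, 0.01, 0.02, 0, 0, 0]
  ],
  "grip_force": 30
}}

```text
time_s: 23.52
ee_pos: [489.5, -391.1, 160.0]
tool_rot: [1.097, 1.277, -1.091]
force: [0.9, -0.7, -0.0]
opening: 34.1
```

{"op": "send_rows", "data": {
  "deltas": [
    [255, 0.015, 0.034, 0, 0, 0, 0],
    [255, 0.015, 0.034, 0, 0, 0, 0],
    [255, 0.015, 0.034, 0, 0, 0, 0],
    [255, 0.015, 0.034, 0, 0, 0, 0],
    [255, 0.015, 0.034, 0, 0, 0, 0],
    [255, 0.015, 0.034, 0, 0, 0, 0],
    [255, 0.014, 0.03, 0, 0, 0, 0],
    [255, 0.008, 0.012, 0, 0, 0, 0],
    [255, 0.002, 0.004, 0, 0, 0, 0],
    [255, 0, 0, 0, 0, 0, 0],
    [255, 0, 0, 0, 0, 0, 0]
  ]
}}

```text
time_s: 24.43
ee_pos: [608.8, -130.1, 170.7]
tool_rot: [1.1, 1.261, -1.086]
force: [0.3, -0.4, -0.3]
opening: 33.8
```

Run:
```python
from h import *
st(); balls(z=30,save="pics/w6.png")
```

```text
24.43 [ 608.8 -130.1  170.7] F [ 0.3 -0.4 -0.3] fingers [ 0.018 -0.004 -1.   ] jaw yaw 8.8 open 33.8
wrist [196, 139, 46, 84, 3021] [ 558.4 -126.8]
wrist [239, 250, 88, 92, 6370] [ 625.1 -223.4]
```

{"op": "send_rows", "data": {
  "deltas": [
    [255, 0.002, 0.003, -0.015, 0.004, 0.018, 0],
    [255, 0, 0.002, -0.03, 0, 0, 0],
    [255, 0, 0, -0.03, 0, 0, 0],
    [255, 0, 0, -0.015, 0, 0, 0],
    [255, 0, 0, -0.006, 0, 0, 0],
    [255, 0, 0, 0, 0, 0, 0],
    [255, 0, 0, 0, 0, 0, 0]
  ]
}}

```text
time_s: 25.07
ee_pos: [607.2, -138.8, 73.8]
tool_rot: [1.105, 1.267, -1.109]
force: [0.7, 0.2, 0.3]
opening: 33.8
```

{"op": "send_rows", "data": {
  "deltas": [
    [255, 0.003, 0.008, 0, 0, 0, 0],
    [255, 0.002, 0.005, -0.003, 0, 0, 0],
    [255, 0, 0, -0.008, 0, 0, 0],
    [255, 0, 0, -0.006, 0, 0, 0],
    [255, 0, 0, -0.003, 0, 0, 0],
    [255, 0, 0, 0, 0, 0, 0]
  ]
}}

```text
time_s: 25.57
ee_pos: [615.0, -125.5, 56.5]
tool_rot: [1.108, 1.261, -1.105]
force: [-0.9, -0.5, 0.1]
opening: 34.2
```

{"op": "send_rows", "data": {
  "deltas": [
    [255, 0, 0, -0.005, 0, 0, 0],
    [255, 0, 0, -0.002, 0, 0, 0],
    [255, 0, 0, 0, 0, 0, 0],
    [115, 0, 0, 0, 0, 0, 0],
    [115, 0, 0, 0, 0, 0, 0],
    [115, 0, 0, 0, 0, 0, 0],
    [115, 0, 0, 0.01, 0, 0, 0],
    [115, 0, 0, 0.03, 0, 0, 0],
    [80, 0, 0, 0.04, 0, 0, 0],
    [0, 0, -0.01, 0.035, 0, 0, 0],
    [0, -0.008, -0.03, 0.01, 0, 0, 0],
    [0, -0.008, -0.02, 0, 0, 0, 0]
  ]
}}

```text
time_s: 26.57
ee_pos: [598.3, -181.9, 181.9]
tool_rot: [1.103, 1.266, -1.1]
force: [-0.5, -1.7, -1.5]
opening: 85.0
```

{"op": "send_rows", "data": {
  "deltas": [
    [0, -0.008, -0.01, 0, 0, 0, 0],
    [0, 0, 0, 0, 0, 0, 0],
    [0, 0, 0, 0, 0, 0, 0],
    [0, 0, 0, 0, 0, 0, 0]
  ]
}}

```text
time_s: 26.9
ee_pos: [588.6, -196.6, 186.0]
tool_rot: [1.108, 1.259, -1.103]
force: [-0.8, 0.2, 0.2]
opening: 85.6
```

Run:
```python
from h import *
import json
st(); m=cams.camera_model("wrist"); balls(z=30,save="pics/w7.png")
json.dump({k:np.array(v).tolist() for k,v in m.items()},open("w7.json","w"))
```

```text
26.9 [ 588.6 -196.6  186. ] F [-0.8  0.2  0.2] fingers [ 0.011 -0.006 -1.   ] jaw yaw 7.9 open 85.6
wrist [232, 48, 85, 96, 5104] [ 568.8 -124.8]
```

View pics/w7.png

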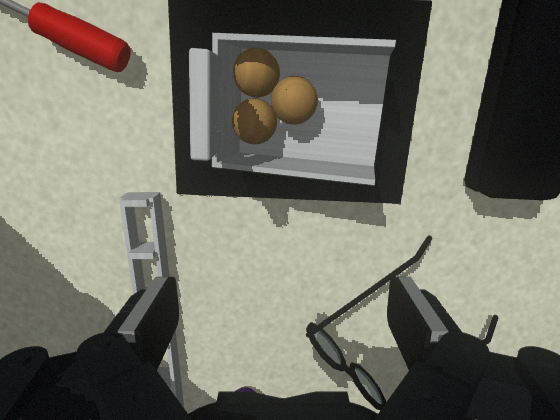

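Run:
```python
from h import *
import json
m=json.load(open("w7.json"))
p=fitpan([((-74.5,31,110),(190,48)),((-62.5,31,110),(210,48)),((-74.5,-31,110),(190,159)),((-62.5,-31,110),(211,158)),((47,-46,82),(375,184)),((47,46,82),(394,41)),((-67,-46,55),(213,167)),((-67,46,55),(213,34))],n="wrist",m=m)
c,s=np.cos(p[2]),np.sin(p[2]); print("bar",p[0]-68.5*c,p[1]-68.5*s)
b=[at_z("wrist",177,193,3,m),at_z("wrist",401,203,3,m)]; d=(b[1]-b[0])/np.linalg.norm(b[1]-b[0]); print("pad",(b[0]+b[1])/2+85*np.array([-d[1],d[0]]))
```

```text
pan [ 600.7 -129.2] yaw 4.0
[[-2.5, -1.3], [-0.3, 0.4], [-1.0, 1.1], [-1.7, 3.4], [0.4, 1.4], [3.5, -1.1], [3.3, -0.0], [4.7, -1.5]]
bar 532.3962940366114 -133.91905620644224
pad [ 592.05224865 -127.56818052]
```

{"op": "send_rows", "data": {
  "deltas": [
    [0, -0.01, 0.01, 0, 0, 0.01, -0.03],
    [0, -0.016, 0.018, 0, 0, 0, -0.03],
    [0, -0.016, 0.018, 0, 0, 0, 0],
    [0, -0.01, 0.012, 0, 0, 0, 0],
    [0, -0.002, 0.002, -0.005, 0, 0, 0],
    [0, 0, 0, -0.01, 0, 0, 0],
    [0, 0, 0, -0.01, 0, 0, 0],
    [0, 0, 0, -0.005, 0, 0, 0],
    [0, 0, 0, 0, 0, 0, 0]
  ],
  "grip_force": 100
}}

```text
time_s: 27.7
ee_pos: [534.1, -127.7, 148.5]
tool_rot: [1.142, 1.25, -1.153]
force: [-0.4, 0.1, -0.1]
opening: 85.5
```

Run:
```python
from h import *
st()
```

```text
27.7 [ 534.1 -127.7  148.5] F [-0.4  0.1 -0.1] fingers [-0.006 -0.004 -1.   ] jaw yaw 4.8 open 85.5
```

Now over the pan handle; go down in two parts.

{"op": "send_rows", "data": {
  "deltas": [
    [0, -0.001, -0.003, -0.012, 0, 0, -0.01],
    [0, 0, -0.002, -0.02, 0, 0, 0],
    [0, 0, 0, -0.015, 0, 0, 0],
    [0, 0, 0, -0.008, 0, 0, 0],
    [0, 0, 0, -0.002, 0, 0, 0],
    [0, 0, 0, 0, 0, 0, 0]
  ]
}}

```text
time_s: 28.2
ee_pos: [534.8, -136.2, 87.2]
tool_rot: [1.151, 1.244, -1.165]
force: [-0.3, -0.5, 0.2]
opening: 85.2
```

{"op": "send_rows", "data": {
  "deltas": [
    [0, -0.001, 0.001, -0.004, 0, 0, 0],
    [100, 0, 0, -0.002, 0, 0, 0],
    [150, 0, 0, 0, 0, 0, 0],
    [200, 0, 0, 0, 0, 0, 0],
    [255, 0, 0, 0, 0, 0, 0],
    [255, 0, 0, 0, 0, 0, 0],
    [255, 0, 0, 0, 0, 0, 0],
    [255, 0, 0, 0, 0, 0, 0],
    [255, 0, 0, 0, 0, 0, 0]
  ]
}}

```text
time_s: 28.95
ee_pos: [535.6, -135.5, 83.9]
tool_rot: [1.152, 1.241, -1.162]
force: [0.0, -0.6, -1.4]
opening: 10.3
```

Run:
```python
from h import *
st()
```

```text
28.95 [ 535.6 -135.5   83.9] F [ 0.  -0.6 -1.4] fingers [-0.003 -0.005 -1.   ] jaw yaw 4.0 open 10.3
```

{"op": "send_rows", "data": {
  "deltas": [
    [255, 0, 0, 0.006, 0, 0, 0],
    [255, 0, 0, 0.01, 0, 0, 0],
    [255, 0, 0, 0.015, 0, 0, 0],
    [255, 0, 0, 0.02, 0, 0, 0],
    [255, 0, 0, 0.025, 0, 0, 0],
    [255, 0, 0, 0.025, 0, 0, 0],
    [255, 0, 0, 0.025, 0, 0, 0],
    [255, 0, 0, 0.02, 0, 0, 0],
    [255, 0, 0, 0.012, 0, 0, 0],
    [255, 0, 0, 0.006, 0, 0, 0],
    [255, 0, 0, 0, 0, 0, 0],
    [255, 0, 0, 0, 0, 0, 0]
  ]
}}

```text
time_s: 29.95
ee_pos: [531.4, -135.5, 262.0]
tool_rot: [1.152, 1.242, -1.164]
force: [-0.2, 1.1, -3.5]
opening: 10.5
```

Run:
```python
from h import *
st(); balls()
```

```text
29.95 [ 531.4 -135.5  262. ] F [-0.2  1.1 -3.5] fingers [-0.005 -0.005 -1.   ] jaw yaw 4.0 open 10.5
wrist [310, 0, 82, 11, 593] [580.8  21.6]
wrist [299, 171, 118, 113, 8554] [ 608.  -188.8]
```

{"op": "send_rows", "data": {
  "deltas": [
    [255, 0.002, 0.004, 0, 0, 0, 0.06],
    [255, 0.004, 0.008, 0, 0, 0, 0.1],
    [255, 0.004, 0.009, 0, 0, 0, 0.12],
    [255, 0.004, 0.009, 0, 0, 0, 0.12],
    [255, 0.004, 0.009, 0, 0, 0, 0.12],
    [255, 0.004, 0.009, 0, 0, 0, 0.12],
    [255, 0.004, 0.009, 0, 0, 0, 0.12],
    [255, 0.004, 0.009, 0, 0, 0, 0.12],
    [255, 0.004, 0.009, 0, 0, 0, 0.12],
    [255, 0.004, 0.009, 0, 0, 0, 0.12],
    [255, 0.004, 0.009, 0, 0, 0, 0.12],
    [255, 0.004, 0.008, 0, 0, 0, 0.1]
  ]
}}

```text
time_s: 31.0
ee_pos: [571.8, -31.9, 246.5]
tool_rot: [0.073, 1.582, -0.103]
force: [0.7, 0.6, -3.1]
opening: 10.4
```

{"op": "send_rows", "data": {
  "deltas": [
    [255, 0.002, 0.004, 0, 0, 0, 0.06],
    [255, 0, 0, 0, 0, 0, 0.02],
    [255, 0, 0, 0, 0, 0, 0],
    [255, 0, 0, 0, 0, 0, 0]
  ]
}}

```text
time_s: 31.33
ee_pos: [572.5, -25.9, 241.7]
tool_rot: [0.002, 1.59, -0.032]
force: [-0.1, -0.4, -2.9]
opening: 10.3
```

Run:
```python
from h import *
s=st(); balls(save="pics/w8.png"); print(np.round(s['joint_positions'],2))
a=cams.camera("side"); b=cams.camera("scene")
cv2.imwrite("pics/v8.png",np.hstack([cv2.resize(a[80:330,150:430],(400,357)),cv2.resize(b[110:310,200:424],(400,357))]))
```

```text
31.33 [572.5 -25.9 241.7] F [-0.1 -0.4 -2.9] fingers [-0.019 -0.019 -1.   ] jaw yaw 88.8 open 10.3
wrist [341, 79, 171, 67, 5381] [507.1  97.6]
wrist [299, 171, 115, 121, 8291] [621.8  37.6]
wrist [455, 354, 29, 18, 95] [789.8 184. ]
[ 0.05  0.27 -0.15  1.8   0.06  1.09  1.42]
```

View pics/v8.png

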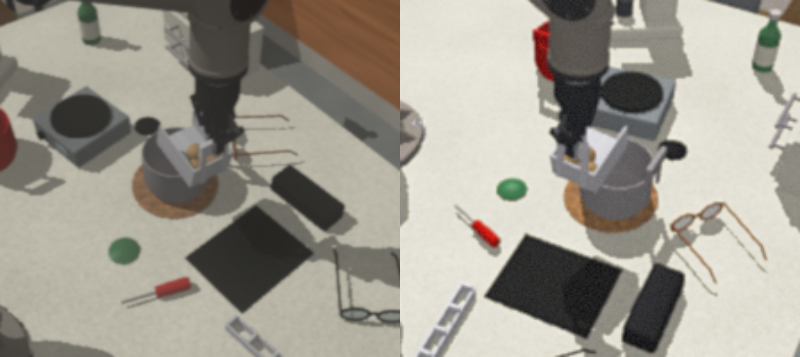

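Run:
```python
from h import *
print(at_z("scene",321.5,202.4,103),at_z("side",276,188.5,103))
print(proj("scene",[[587,128,103],[587,128,3]]),proj("side",[[587,128,103]]))
# circle outline predicted for pot rim (587,128)
t=np.linspace(0,2*np.pi,13)[:-1]; P=np.c_[587+75*np.cos(t),128+75*np.sin(t),103+0*t]
q=proj("side",P); print("side crop x",(q[:,0].min()-150)/.7,(q[:,0].max()-150)/.7,"y",(q[:,1].min()-80)/.7,(q[:,1].max()-80)/.7)
q=proj("scene",P); print("scene crop x",(q[:,0].min()-200)/.56+400,(q[:,0].max()-200)/.56+400,"y",(q[:,1].min()-110)/.56,(q[:,1].max()-110)/.56)
```

```text
[593.1 118.7] [585.9 109.5]
[[321.2 200.2]
 [319.7 219.4]] [[272.8 184.8]]
side crop x 140.85714285714286 209.85714285714283 y 125.71428571428572 175.71428571428572
scene crop x 578.75 654.1071428571429 y 135.8928571428571 188.2142857142857
```

{"op": "send_rows", "data": {
  "deltas": [
    [255, 0.003, 0, -0.004, 0.01, -0.01, 0.01],
    [255, 0.004, 0, -0.008, 0.009, -0.009, 0.01],
    [255, 0.003, 0, -0.008, 0, 0, 0],
    [255, 0.002, 0, -0.006, 0, 0, 0],
    [255, 0, 0, -0.004, 0, 0, 0],
    [255, 0, 0, -0.001, 0, 0, 0],
    [255, 0, 0, 0, 0, 0, 0],
    [255, 0, 0, 0, 0, 0, 0]
  ]
}}

```text
time_s: 32.15
ee_pos: [585.5, -27.4, 208.7]
tool_rot: [0.005, 1.568, -0.003]
force: [-0.1, -0.4, -3.4]
opening: 10.5
```

Run:
```python
from h import *
st()
```

```text
32.15 [585.5 -27.4 208.7] F [-0.1 -0.4 -3.4] fingers [ 0.003  0.001 -1.   ] jaw yaw 89.7 open 10.5
```

{"op": "send_rows", "data": {
  "deltas": [
    [255, 0, 0, -0.005, 0, 0, 0],
    [255, 0, 0, -0.004, 0, 0, 0],
    [255, 0, 0, -0.002, 0, 0, 0],
    [255, 0, 0, -0.001, 0, 0, 0],
    [255, 0, 0, 0, 0, 0, 0],
    [255, 0, 0, 0, 0, 0, 0],
    [255, 0, 0, 0, 0, 0, 0]
  ]
}}

```text
time_s: 32.73
ee_pos: [585.7, -27.2, 196.2]
tool_rot: [0.004, 1.567, -0.003]
force: [0.7, -0.8, -2.8]
opening: 10.2
```

Run:
```python
from h import *
st(); balls()
```

```text
32.73 [585.7 -27.2 196.2] F [ 0.7 -0.8 -2.8] fingers [ 0.004  0.001 -1.   ] jaw yaw 89.7 open 10.2
wrist [341, 57, 196, 90, 7485] [510.3  89.5]
wrist [299, 171, 111, 126, 7957] [623.2  32.3]
```

{"op": "send_rows", "data": {
  "deltas": [
    [255, 0, -0.001, -0.003, 0, 0, 0],
    [255, 0, 0, -0.001, 0, 0, 0],
    [255, 0, 0, 0, 0, 0, 0],
    [255, 0, 0, 0, 0, 0, 0],
    [255, 0, 0.005, 0.011, -0.1, 0, 0],
    [255, 0, 0.0065, 0.01, -0.1, 0, 0],
    [255, 0, 0.007, 0.009, -0.08, 0, 0]
  ]
}}

```text
time_s: 33.37
ee_pos: [585.4, -18.7, 222.4]
tool_rot: [-0.211, 1.553, -0.242]
force: [0.0, 0.6, -3.3]
opening: 10.2
```

```bash
cat >> h.py <<'E'
def lip(pot=(588,126,3)):
    s=st(); R=Ro.from_rotvec(s['tool_rot']).as_matrix(); f=-R[:,0]; th=np.arccos(f[2])
    ax=np.array([f[0],f[1],0]); X=np.cross([1,0,0],f); X=-np.cross(f,[1,0,0]); 
    X=np.cross(f,[1,0,0]); X/=np.linalg.norm(X)   # pan x (towards +y)
    L=s['ee_pos']+126.5*X-50*f; print("tilt",round(th,3),"lip rel pot",np.round(L-pot,1)); return L
E
python3 - <<'E'
from h import *
lip()
E
```

```text
33.37 [585.4 -18.7 222.4] F [ 0.   0.6 -3.3] fingers [ 0.003 -0.284 -0.959] jaw yaw 88.8 open 10.2
tilt 0.288 lip rel pot [ -2.4 -37.7 135.4]
```

{"op": "send_rows", "data": {
  "deltas": [
    [255, 0, 0.01, 0.008, -0.1, 0, 0],
    [255, 0, 0.011, 0.007, -0.1, 0, 0],
    [255, 0, 0.012, 0.006, -0.1, 0, 0],
    [255, 0, 0.012, 0.005, -0.1, 0, 0],
    [255, 0, 0.012, 0.004, -0.1, 0, 0],
    [255, 0, 0.01, 0.003, -0.08, 0, 0],
    [255, 0, 0, 0, 0, 0, 0]
  ]
}}

```text
time_s: 33.95
ee_pos: [588.2, 57.6, 261.9]
tool_rot: [-0.685, 1.421, -0.709]
force: [-1.0, 0.9, -2.7]
opening: 10.5
```

Run:
```python
from h import *
lip()
```

```text
33.95 [588.2  57.6 261.9] F [-1.   0.9 -2.7] fingers [ 0.023 -0.782 -0.623] jaw yaw 87.4 open 10.5
tilt 0.898 lip rel pot [  1.3 -28.7 128.8]
```

Hold tipped for a second, then check for balls in the pan.

{"op": "send_rows", "data": {
  "deltas": [
    [255, 0, 0, 0, 0, 0, 0],
    [255, 0, 0, 0, 0, 0, 0],
    [255, 0, 0, 0, 0, 0, 0],
    [255, 0, 0, 0, 0, 0, 0],
    [255, 0, 0, 0, 0, 0, 0],
    [255, 0, 0, 0, 0, 0, 0],
    [255, 0, 0, 0, 0, 0, 0],
    [255, 0, 0, 0, 0, 0, 0]
  ]
}}

```text
time_s: 34.62
ee_pos: [588.6, 55.0, 262.7]
tool_rot: [-0.678, 1.423, -0.709]
force: [0.4, 0.0, -1.4]
opening: 10.3
```

Run:
```python
from h import *
L=lip(); balls(z=30,save="pics/w9.png"); cv2.imwrite("pics/s9.png",cams.camera("scene"))
```

```text
34.62 [588.6  55.  262.7] F [ 0.4  0.  -1.4] fingers [ 0.021 -0.779 -0.627] jaw yaw 87.1 open 10.3
tilt 0.893 lip rel pot [  1.7 -30.5 129.8]
wrist [11, 0, 61, 43, 1317] [  154.3 -1995.8]
wrist [491, 61, 69, 73, 1557] [519.4  62.6]
wrist [530, 135, 30, 32, 290] [562.7  81.1]
wrist [515, 181, 45, 18, 652] [589.2  77.4]
wrist [521, 206, 39, 46, 1501] [619.4  85.8]
wrist [0, 277, 224, 143, 11985] [ 2970.8 -3633.3]
wrist [521, 340, 39, 18, 184] [721.3 101.8]
wrist [260, 360, 46, 38, 850] [1040.1 -266.9]
wrist [139, 371, 25, 27, 211] [ 1765.3 -1243.1]
```

{"op": "send_rows", "data": {
  "deltas": [
    [255, 0, -0.011, -0.002, 0.1, 0, 0],
    [255, 0, -0.012, -0.004, 0.1, 0, 0],
    [255, 0, -0.012, -0.005, 0.1, 0, 0],
    [255, 0, -0.012, -0.006, 0.1, 0, 0],
    [255, 0, -0.011, -0.007, 0.1, 0, 0],
    [255, 0, -0.01, -0.008, 0.1, 0, 0],
    [255, 0, -0.009, -0.009, 0.1, 0, 0]
  ]
}}

```text
time_s: 35.3
ee_pos: [590.3, -14.5, 220.4]
tool_rot: [-0.119, 1.527, -0.143]
force: [-1.2, 0.4, -2.8]
opening: 10.5
```

Run:
```python
from h import *
lip()
```

```text
35.3 [590.3 -14.5 220.4] F [-1.2  0.4 -2.8] fingers [ 0.039 -0.167 -0.985] jaw yaw 88.9 open 10.5
tilt 0.172 lip rel pot [  4.3 -24.1 147.1]
```

{"op": "send_rows", "data": {
  "deltas": [
    [255, 0, -0.004, 0.015, 0.08, 0.02, 0],
    [255, 0, -0.006, 0.025, 0.06, 0.01, 0],
    [255, 0, -0.015, 0.025, 0, 0, 0],
    [255, 0, -0.03, 0.015, 0, 0, 0],
    [255, -0.005, -0.03, 0, 0, 0, 0],
    [255, -0.008, -0.03, 0, 0, 0, 0],
    [255, -0.005, -0.02, 0, 0, 0, 0],
    [255, 0, -0.005, 0, 0, 0, 0],
    [255, 0, 0, 0, 0, 0, 0],
    [255, 0, 0, 0, 0, 0, 0]
  ]
}}

```text
time_s: 36.13
ee_pos: [567.1, -171.5, 305.3]
tool_rot: [0.008, 1.562, -0.035]
force: [-0.2, 0.5, -1.3]
opening: 10.8
```

Run:
```python
from h import *
s=st(); balls(save="pics/w10.png"); print(np.round(s['joint_positions'],2))
a=cams.camera("side"); b=cams.camera("scene"); w=cams.camera("wrist")
cv2.imwrite("pics/v10.png",np.hstack([cv2.resize(a[110:260,190:350],(270,253)),cv2.resize(b[140:270,240:380],(270,253)),cv2.resize(w,(255,191),interpolation=cv2.INTER_AREA)[:253].copy() if 0 else cv2.resize(w,(260,253))]))
```

```text
36.13 [ 567.1 -171.5  305.3] F [-0.2  0.5 -1.3] fingers [ 0.009 -0.018 -1.   ] jaw yaw 88.4 open 10.8
wrist [449, 74, 111, 76, 3862] [514.6  66.4]
wrist [495, 278, 65, 48, 515] [756.9 133.2]
wrist [505, 333, 55, 55, 308] [850.3 157.5]
[ 0.22  0.23 -0.06  1.71  0.03  1.19  1.7 ]
```

View pics/v10.png

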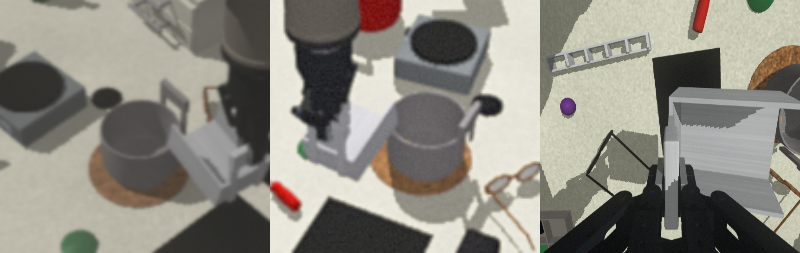

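{"op": "send_rows", "data": {
  "deltas": [
    [255, 0.005, -0.005, -0.01, 0.018, 0.009, 0],
    [255, 0.007, -0.007, -0.02, 0, 0, 0],
    [255, 0.006, -0.006, -0.03, 0, 0, 0],
    [255, 0.003, -0.003, -0.035, 0, 0, 0],
    [255, 0, 0, -0.035, 0, 0, 0],
    [255, 0, 0, -0.025, 0, 0, 0],
    [255, 0, 0, -0.012, 0, 0, 0],
    [255, 0, 0, -0.005, 0, 0, 0],
    [255, 0, 0, 0, 0, 0, 0],
    [255, 0, 0, 0, 0, 0, 0]
  ]
}}

```text
time_s: 37.17
ee_pos: [593.0, -180.3, 127.4]
tool_rot: [0.01, 1.567, -0.004]
force: [-0.4, -0.2, -1.0]
opening: 10.7
```

Run:
```python
from h import *
st()
```

```text
37.17 [ 593.  -180.3  127.4] F [-0.4 -0.2 -1. ] fingers [ 0.004  0.004 -1.   ] jaw yaw 89.5 open 10.7
```

Move y −16 mm, z −40 mm, then touch down.

{"op": "send_rows", "data": {
  "deltas": [
    [255, 0, -0.007, -0.008, 0, 0, 0],
    [255, 0, -0.006, -0.01, 0, 0, 0],
    [255, 0, -0.001, -0.008, 0, 0, 0],
    [255, 0, 0, -0.004, 0, 0, 0],
    [255, 0, 0, -0.002, 0, 0, 0],
    [255, 0, 0, 0, 0, 0, 0],
    [255, 0, 0, 0, 0, 0, 0]
  ]
}}

```text
time_s: 37.75
ee_pos: [595.3, -196.5, 96.1]
tool_rot: [0.009, 1.561, -0.006]
force: [-0.3, -0.0, -2.5]
opening: 10.5
```

{"op": "send_rows", "data": {
  "deltas": [
    [255, 0, 0, -0.004, 0, 0, 0],
    [255, 0, 0, -0.003, 0, 0, 0],
    [255, 0, 0, -0.002, 0, 0, 0],
    [255, 0, 0, -0.001, 0, 0, 0],
    [255, 0, 0, 0, 0, 0, 0]
  ]
}}

```text
time_s: 38.17
ee_pos: [595.8, -196.1, 85.9]
tool_rot: [0.009, 1.56, -0.005]
force: [0.4, -0.0, -1.9]
opening: 10.5
```

{"op": "send_rows", "data": {
  "deltas": [
    [255, 0, 0, -0.002, 0, 0, 0],
    [255, 0, 0, -0.001, 0, 0, 0],
    [255, 0, 0, -0.001, 0, 0, 0],
    [255, 0, 0, -0.001, 0, 0, 0]
  ]
}}

```text
time_s: 38.5
ee_pos: [596.9, -196.6, 83.4]
tool_rot: [0.008, 1.558, -0.006]
force: [-7.3, 2.6, 19.4]
opening: 10.7
```

{"op": "send_rows", "data": {
  "deltas": [
    [150, 0, 0, 0, 0, 0, 0],
    [0, 0, 0, 0, 0, 0, 0],
    [0, 0, 0, 0, 0, 0, 0],
    [0, 0, 0, 0, 0, 0, 0],
    [0, 0, 0, 0.01, 0, 0, 0],
    [0, 0, 0, 0.03, 0, 0, 0],
    [0, 0, 0, 0.035, 0, 0, 0],
    [0, 0, 0, 0.035, 0, 0, 0],
    [0, 0, 0, 0.035, 0, 0, 0],
    [0, 0, 0, 0.01, 0, 0, 0],
    [0, 0, 0, 0, 0, 0, 0]
  ]
}}

```text
time_s: 39.42
ee_pos: [595.0, -195.7, 248.4]
tool_rot: [0.009, 1.559, -0.005]
force: [0.2, 0.1, -0.7]
opening: 85.6
```

{"op": "send_rows", "data": {
  "deltas": [
    [0, 0.003, 0.015, 0, 0, 0, -0.08],
    [0, 0.006, 0.027, 0, 0, 0, -0.12],
    [0, 0.006, 0.027, 0, 0, 0, -0.12],
    [0, 0.006, 0.027, 0, 0, 0, -0.12],
    [0, 0.006, 0.027, 0, 0, 0, -0.12],
    [0, 0.006, 0.027, 0, 0, 0, -0.12],
    [0, 0.006, 0.027, 0, 0, 0, -0.12],
    [0, 0.006, 0.027, 0, 0, 0, -0.12],
    [0, 0.006, 0.027, 0, 0, 0, -0.12],
    [0, 0.006, 0.027, 0, 0, 0, -0.12],
    [0, 0.006, 0.027, 0, 0, 0, -0.12],
    [0, 0.004, 0.02, 0, 0, 0, -0.12]
  ]
}}

```text
time_s: 40.42
ee_pos: [658.2, 115.3, 241.4]
tool_rot: [1.118, 1.254, -1.142]
force: [0.0, 0.2, -0.8]
opening: 85.3
```

{"op": "send_rows", "data": {
  "deltas": [
    [0, 0, 0.005, 0, 0, 0, -0.1],
    [0, 0, 0, 0, 0, 0, 0],
    [0, 0, 0, 0, 0, 0, 0]
  ]
}}

```text
time_s: 40.67
ee_pos: [657.0, 127.7, 237.5]
tool_rot: [1.191, 1.212, -1.221]
force: [0.2, 0.1, -0.2]
opening: 85.5
```

Run:
```python
from h import *
import json
st(); m=cams.camera_model("wrist"); balls(save="pics/w11.png",z=30)
json.dump({k:np.array(v).tolist() for k,v in m.items()},open("w11.json","w"))
im=cams.camera("side"); cv2.imwrite("pics/side11.png",im); cv2.imwrite("pics/scene11.png",cams.camera("scene"))
# stand disc, dark, seen from side and scene
for n in ("side","scene"):
    im=cv2.imread(f"pics/{n}11.png"); g=cv2.cvtColor(im,cv2.COLOR_BGR2GRAY)
    u,v=proj(n,[[490,384,68]])[0]; 
    k=(g<55).astype(np.uint8); k=cv2.morphologyEx(k,cv2.MORPH_OPEN,np.ones((3,3)))
    N,l,s,c=cv2.connectedComponentsWithStats(k); i=l[int(v),int(u)]; print(n,(u,v),i,s[i].tolist(),c[i],at_z(n,*c[i],68))
```

```text
40.67 [657.  127.7 237.5] F [ 0.2  0.1 -0.2] fingers [-0.013 -0.012 -1.   ] jaw yaw 0.3 open 85.5
wrist [126, 72, 178, 88, 3712] [599.8 197.7]
wrist [353, 103, 189, 173, 2590] [793.8 128.2]
wrist [165, 181, 63, 58, 1920] [566.7  89.8]
wrist [232, 193, 35, 35, 934] [620.   89.8]
side (np.float64(206.8), np.float64(160.5)) 13 [186, 148, 41, 28, 903] [205.89368771 161.38538206] [485.5 382.1]
scene (np.float64(328.3), np.float64(160.7)) 20 [314, 132, 47, 41, 1075] [338.10511628 154.3972093 ] [506.2 442.5]
```

{"op": "send_rows", "data": {
  "deltas": [
    [0, 0.006, 0.001, -0.015, 0.012, -0.013, 0.015],
    [0, 0.003, 0, -0.03, 0, 0, 0],
    [0, 0, 0, -0.03, 0, 0, 0],
    [0, 0, 0, -0.015, 0, 0, 0],
    [0, 0, 0, -0.006, 0, 0, 0],
    [0, 0, 0, -0.001, 0, 0, 0],
    [0, 0, 0, 0, 0, 0, 0]
  ],
  "grip_force": 110
}}

```text
time_s: 41.4
ee_pos: [668.3, 117.9, 141.1]
tool_rot: [1.198, 1.214, -1.187]
force: [0.2, 1.1, 0.3]
opening: 85.2
```

Run:
```python
from h import *
st()
```

```text
41.4 [668.3 117.9 141.1] F [0.2 1.1 0.3] fingers [ 0.008  0.001 -1.   ] jaw yaw 1.2 open 85.2
```

{"op": "send_rows", "data": {
  "deltas": [
    [0, 0, 0.006, 0, 0, 0, 0],
    [0, 0, 0.004, -0.005, 0, 0, 0],
    [0, 0, 0, -0.01, 0, 0, 0],
    [0, 0, 0, -0.008, 0, 0, 0],
    [0, 0, 0, -0.003, 0, 0, 0],
    [0, 0, 0, 0, 0, 0, 0],
    [0, 0, 0, 0, 0, 0, 0]
  ]
}}

```text
time_s: 41.98
ee_pos: [670.3, 129.4, 116.9]
tool_rot: [1.201, 1.211, -1.181]
force: [-0.8, -0.7, 0.4]
opening: 85.6
```

{"op": "send_rows", "data": {
  "deltas": [
    [100, -0.002, 0, -0.002, 0, 0, 0],
    [150, 0, 0, 0, 0, 0, 0],
    [200, 0, 0, 0, 0, 0, 0],
    [255, 0, 0, 0, 0, 0, 0],
    [255, 0, 0, 0, 0, 0, 0],
    [255, 0, 0, 0, 0, 0, 0],
    [255, 0, 0, 0, 0, 0, 0],
    [255, 0, 0, 0, 0, 0, 0]
  ]
}}

```text
time_s: 42.65
ee_pos: [667.8, 129.2, 115.8]
tool_rot: [1.201, 1.212, -1.182]
force: [-1.3, -0.4, 1.1]
opening: 10.5
```

Run:
```python
from h import *
st(); balls(save="pics/w12.png",z=30)
```

```text
42.65 [667.8 129.2 115.8] F [-1.3 -0.4  1.1] fingers [ 0.013  0.003 -1.   ] jaw yaw 1.3 open 10.5
wrist [50, 66, 245, 142, 7950] [609.1 196.9]
wrist [362, 118, 198, 242, 4900] [777.6 131.1]
wrist [86, 226, 57, 52, 2309] [554.6 102.1]
wrist [186, 243, 52, 51, 2065] [620.3  90.1]
wrist [130, 259, 53, 51, 2111] [580.9  77.4]
```

{"op": "send_rows", "data": {
  "deltas": [
    [255, 0, 0, 0.006, 0, 0, 0],
    [255, 0, 0, 0.012, 0, 0, 0],
    [255, 0, 0, 0.02, 0, 0, 0],
    [255, 0, 0, 0.025, 0, 0, 0],
    [255, 0, 0, 0.025, 0, 0, 0],
    [255, 0, 0, 0.018, 0, 0, 0],
    [255, 0, 0, 0.008, 0, 0, 0],
    [255, 0, 0, 0, 0, 0, 0]
  ]
}}

```text
time_s: 43.37
ee_pos: [666.6, 128.3, 237.8]
tool_rot: [1.2, 1.211, -1.183]
force: [0.9, 0.1, -4.4]
opening: 10.5
```

{"op": "send_rows", "data": {
  "deltas": [
    [255, -0.005, 0.01, 0, 0, 0, -0.03],
    [255, -0.009, 0.019, 0, 0, 0, -0.05],
    [255, -0.011, 0.023, 0, 0, 0, -0.06],
    [255, -0.011, 0.023, 0, 0, 0, -0.06],
    [255, -0.011, 0.023, 0, 0, 0, -0.06],
    [255, -0.011, 0.023, 0, 0, 0, -0.06],
    [255, -0.011, 0.023, 0, 0, 0, -0.06],
    [255, -0.011, 0.023, 0, 0, 0, -0.06],
    [255, -0.009, 0.019, 0, 0, 0, -0.05],
    [255, -0.006, 0.012, 0, 0, 0, -0.03],
    [255, -0.002, 0.004, 0, 0, 0, -0.01],
    [255, 0, 0, 0, 0, 0, 0]
  ]
}}

```text
time_s: 44.37
ee_pos: [560.5, 333.8, 227.4]
tool_rot: [1.584, 0.892, -1.595]
force: [-0.2, 0.1, -4.2]
opening: 10.4
```

Run:
```python
from h import *
st(); R=Ro.from_rotvec([1.604,.901,-1.602]).as_matrix(); print(np.degrees(np.arctan2(R[1,1],R[0,1])))
```

```text
44.37 [560.5 333.8 227.4] F [-0.2  0.1 -4.2] fingers [ 0.001 -0.013 -1.   ] jaw yaw -30.8 open 10.4
-31.527944712823388
```

{"op": "send_rows", "data": {
  "deltas": [
    [255, 0, 0.006, -0.004, 0.013, 0, -0.01],
    [255, 0, 0.005, -0.008, 0, 0, 0],
    [255, 0, 0.001, -0.008, 0, 0, 0],
    [255, 0, 0, -0.006, 0, 0, 0],
    [255, 0, 0, -0.003, 0, 0, 0],
    [255, 0, 0, 0, 0, 0, 0],
    [255, 0, 0, 0, 0, 0, 0]
  ]
}}

```text
time_s: 44.95
ee_pos: [562.8, 340.8, 192.7]
tool_rot: [1.6, 0.894, -1.603]
force: [0.7, 0.2, -3.9]
opening: 10.7
```

Run:
```python
from h import *
st()
```

```text
44.95 [562.8 340.8 192.7] F [ 0.7  0.2 -3.9] fingers [-0.    -0.003 -1.   ] jaw yaw -31.5 open 10.7
```

{"op": "send_rows", "data": {
  "deltas": [
    [255, -0.002, 0.005, 0, 0, 0, 0],
    [255, -0.001, 0.003, 0, 0, 0, 0],
    [255, 0, 0, -0.003, 0, 0, 0],
    [255, 0, 0, -0.003, 0, 0, 0],
    [255, 0, 0, -0.001, 0, 0, 0],
    [255, 0, 0, 0, 0, 0, 0]
  ]
}}

```text
time_s: 45.45
ee_pos: [560.0, 349.7, 186.1]
tool_rot: [1.601, 0.894, -1.602]
force: [0.1, 0.8, -4.6]
opening: 10.8
```

{"op": "send_rows", "data": {
  "deltas": [
    [255, 0, 0, -0.002, 0, 0, 0],
    [255, 0, 0, -0.002, 0, 0, 0],
    [255, 0, 0, -0.001, 0, 0, 0],
    [255, 0, 0, -0.001, 0, 0, 0],
    [255, 0, 0, -0.001, 0, 0, 0]
  ]
}}

```text
time_s: 45.87
ee_pos: [561.1, 349.3, 180.5]
tool_rot: [1.604, 0.893, -1.6]
force: [-4.8, -4.7, 13.1]
opening: 10.6
```

{"op": "send_rows", "data": {
  "deltas": [
    [150, 0, 0, 0, 0, 0, 0],
    [0, 0, 0, 0, 0, 0, 0],
    [0, 0, 0, 0, 0, 0, 0],
    [0, 0, 0, 0, 0, 0, 0],
    [0, 0, 0, 0.01, 0, 0, 0],
    [0, 0, 0, 0.03, 0, 0, 0],
    [0, 0, 0, 0.035, 0, 0, 0],
    [0, 0, 0, 0.035, 0, 0, 0],
    [0, 0, 0, 0.02, 0, 0, 0],
    [0, 0.02, -0.02, 0, 0, 0, 0],
    [0, 0.03, -0.03, 0, 0, 0, 0],
    [0, 0.03, -0.03, 0, 0, 0, 0]
  ]
}}

```text
time_s: 46.87
ee_pos: [636.1, 276.6, 324.4]
tool_rot: [1.599, 0.909, -1.587]
force: [1.0, 0.4, -0.4]
opening: 85.6
```

{"op": "send_rows", "data": {
  "deltas": [
    [0, 0.03, -0.03, 0, 0, 0, 0],
    [0, 0.03, -0.03, 0, 0, 0, 0],
    [0, 0.01, -0.01, 0, 0, 0, 0],
    [0, 0, 0, 0, 0, 0, 0],
    [0, 0, 0, 0, 0, 0, 0]
  ]
}}

```text
time_s: 47.28
ee_pos: [712.3, 195.2, 329.1]
tool_rot: [1.607, 0.898, -1.589]
force: [-1.3, 0.6, -0.2]
opening: 85.8
```

Run:
```python
from h import *
st(); a=cams.camera("side"); b=cams.camera("scene"); w=cams.camera("wrist"); cv2.imwrite("pics/w13.png",w); cv2.imwrite("pics/side13.png",a); cv2.imwrite("pics/scene13.png",b)
cv2.imwrite("pics/v13.png",np.hstack([cv2.resize(a[80:330,140:400],(400,385),interpolation=2),cv2.resize(b[100:350,200:460],(400,385),interpolation=2)]))
```

```text
47.28 [712.3 195.2 329.1] F [-1.3  0.6 -0.2] fingers [ 0.009  0.004 -1.   ] jaw yaw -31.3 open 85.8
```

View pics/v13.png

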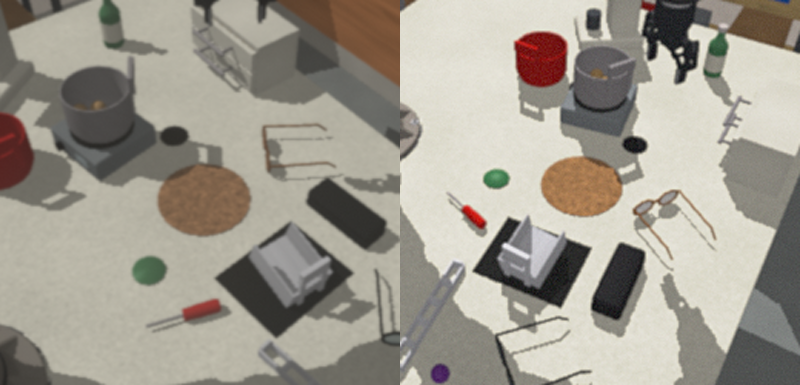

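Run:
```python
from h import *
a=cv2.imread("pics/side0.png"); b=cv2.imread("pics/side13.png")
t=a[122:185,178:232]; r=cv2.matchTemplate(b[100:210,155:255],t,cv2.TM_CCOEFF_NORMED); _,v,_,p=cv2.minMaxLoc(r); print("pot px shift",p[0]+155-178,p[1]+100-122,v)
for n in ("side","scene"):
    i=0 if n=="side" else 0
    print(n,proj(n,[[595,-128,40]]), at_z(n,*((140+290*.65,80+265*.65) if n=="side" else (200+133*.65,100+252*.65)),40))
balls(z=90); st()
```

```text
pot px shift 0 0 0.9907300472259521
side [[326.8 250.4]] [ 594.9 -135.6]
scene [[286.4 261.7]] [ 599.7 -135.4]
wrist [333, 127, 129, 104, 1561] [790.9 142.9]
wrist [157, 183, 142, 131, 14460] [613.8 152.9]
47.48 [711. 198. 329.] F [-0.5 -0.4  0.4] fingers [ 0.009  0.005 -1.   ] jaw yaw -31.0 open 85.3
```

Pot is back at its original pixels and the pan is on the pad centre; everything is still and untouched. Handing in.

```bash
python3 -c "
from bench import order; print(order.finish_job())"
```

```text
the job is handed in; nothing more can be done
None
```

I completed the whole sequence and handed the job in at about 47.5 s; it gives no verdict, so the result is based on my own checks.

- **Pot to mat:** I lifted the pot off its drive base by the handle and stood it on the cork mat, about 1 cm off centre.
- **Balls:** I put the three wooden balls from the rack into the pan on the bench.
- **Pour:** I carried the pan level with its lip about 4 cm above the pot's rim, then tipped it about 51 degrees with the lip about 3 cm above the rim.
- **Put back:** I stood the pan on its pad, turned about 90 degrees from how it started, and set the pot back on its base.

**Last checks:**
- In the side camera the pot shows no pixel shift from its starting picture, so it should be centred on the disc as before.
- All three balls were seen in the pot before I moved it back, and balls still show in it on the base.
- The pan stands upright with its centre within about 1 cm of the pad's.
- The rack is empty, and I saw no lens, spectacles or other item out of place.
- The gripper is open and well clear.

**What disagreed:** my camera estimates of the base's centre differed by about 1 cm, so I relied on repeating the original grasp pose. While I was loading the balls, the pan moved about 5 mm and turned about 4 degrees. I measured it again before gripping it.

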